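# Load a seal in the hand press and thread its keeper arm down the bent post

### The arm

A 7-joint arm with a two-finger parallel gripper is mounted at the origin on the work surface. World frame = base frame: x ahead of the robot, y to its left, z up, the work surface at z = 0. Lengths are in m, angles in rad, forces in N, time in s.
With the tool pointing down it reaches from about 0.4 to 0.925 m from the base axis. Payload 5.6 kg.
Tool frame: the origin (TCP) lies on the centre line of the jaws, within the pads' length; the fingertips stand 25 mm ahead of it and the grasp point (between the pads) lies 6 mm ahead of it; z points along the fingers, y is the line along which they close (so a half turn about z gives the same grasp; the last joint's range is limited). The gripper opens to 85 mm and grips with 20 to 120 N. Pads are 22 mm wide; open, the fingers measure 114 mm over their backs; the gripper's body (76 mm by 85 mm) begins 54 mm behind the grasp point. The pads swing forward as they close: fully open they stand 13 mm farther back than shut.
Start: joints at [-1.316, 0.468, -0.012, 1.603, 0.006, 1.071, -0.056], TCP at [0.191, 0.621, 0.256] pointing down, gripper open.
Joint ranges: [-2.53, 2.53], [-0.31, 2.02], [-1.57, 1.55], [0.28, 2.44], [-1.29, 4.43], [0.15, 1.84], [-2.92, 2.92]. Speed limits (rad/s): [2.57, 2.57, 3.14, 3.14, 3.14, 3.14, 3.14].

### API

Orientations are given as a unit quaternion [w, x, y, z].
In Python, from cell import read_state, optics, ctrl, silhouettes, pinpoint gives the robot as it stands.
- The arm moves only by the tool send_rows, never from a script. Its argument "deltas" is a list of rows, each a list of 3 entries, a list of its own where there are three numbers: the shift along the tool's x, y, z in units of 100 mm (1.0 is 100 mm), then the turn about the tool's z in units of pi/2 rad (1.0 is pi/2 rad), then the closure, from -1 (fully open) to 1 (shut), so that 0 is half open. In form: [[[tx, ty, tz], twist, grip], ...]. A call has 1 to 12 rows; each row is the pose to reach, as a shift and turn from the pose commanded when the call began, along the tool's axes at that moment; what a row does not reach only later rows make up. A row lasts 1/10 s, in which the tool goes at most 50 mm and 8.59 degrees, less where a joint would pass 70% of its speed; a pose out of reach is approached as far as the arm can. A call with a number of a shift or a turn outside -1 to 1 is refused whole. A call with a gripper value outside its range is refused whole. The fingers move at their own pace and stop on an object; the grip force is fixed at half the most. Time passes only in rows, so rows that repeat a pose let the fingers close. It gives the time, the measured TCP pose, the force, the opening and the grip force at its end, in the units of the state.
- read_state(): the state, without advancing time (a new reading comes with each control period).
- optics.read_camera(name): name is "scene" or "side" or "wrist"; returns the picture (400x640x3 uint8, red, green, blue); there is no depth.
- optics.camera_params(name): a dict with "camera_matrix" (3x3 intrinsics, pixels), "dist_coeffs" ([k1, k2, p1, p2, k3] as OpenCV has them; the pictures are not rectified), "T" (4x4, takes a point from camera to world coordinates). Camera axes: x right, y down, z forward; pixel columns grow to the right and rows downward; lengths in m; the calibration is good to about 2 mm. A picture is of the moment at which its call begins: read the wrist's pose just before it. camera_params takes no time and is no camera call; for the wrist camera it gives the pose at the moment of the call.
- ctrl.hand_in(): hands the job in; it is judged then, once.
Trained networks look in the newest picture that a camera, given by its name, has taken for a name from the list of things; names that differ only in an ending like _2 or _b are one class to them, and where a whole thing is asked for, a point or a joint stands for the part that bears it (a point fixed in the world has none). Each returns a list of dicts, best first, with "confidence" (0 to 1); they miss things now and then, are a little off and sometimes report something else, mostly with a low value. They report only what shows in the picture. A call takes as long as a camera call. They do not tell look-alikes from the thing itself.
- silhouettes(camera, label): "region" (400x640 bool, what is visible of it) and "extent" ([left, top, width, height] in pixels, round what is visible of it).
- pinpoint(camera, label): "location" ([row, column] in pixels: a listed point, or the origin of a listed thing).
The state is a dict: "time": time; "joints": joint angles; "joint_vel": joint speeds; "joint_efforts": joint torques, N m; "position": TCP position; "eef_rot": TCP orientation; "contact_force": force on the tool from outside, world axes, zero at the start; "wrist_torque": the same for the moment, N m; "opening": finger opening in m; "grasp_force": force on a finger pad.
Only numpy, scipy, OpenCV 4.12 (cv2) and the standard library are available. Lean on these libraries where they do the work, as an engineer would, in place of code of your own. Each camera call takes 0.05 s, during which the arm holds its last target. There are 200 camera calls.

### The job

Load the hand press for crimping: first lay the longer of the two aluminium seals flat in the trough on the press's base and let go of it. Then take the steel keeper arm by its upright grip block, thread its bored boss over the tip of the press's bent post and guide it down round the bend, keeping hold of it all the way, until it rests flat on the post's shoulder with its broad foot over the middle of the seal; let go. Leave everything else on the table where it is.

Things in the scene. Friction and masses are not known exactly. Their poses are not given: they have to be found in the camera images.
- press: Red cast-iron hand press, fixed; place and yaw vary. Origin: centre of its base's underside; z up, -x is its front (faces the robot). Base 270 (x) by 250 (y) by 25 mm. In front: a bent steel post and, to its +y side, a trough. Behind (x > 20, y -90 to -20 mm): column and head 270 mm tall; from its side a long lever, 220 to 265 mm high, runs back to x = 250, y = -370 mm.
- post_shoulder (a point): Centre of the top of the shoulder (40 mm disc round the post's foot) on the post's axis: press frame (-70, 0, 60) mm; axes as the press. The keeper arm ends resting here, underside on it. From here the 12 mm round post rises straight up to z = 120 mm.
- post_bend (a point): Upper end of the post's bend, on its axis: press frame (-77.6, 0, 146.5) mm; axes as the press. From (-70, 0, 120) the axis bends in the press's x-z plane through 32 degrees towards -x, centreline radius 50 mm; above this point the post is straight for 60 mm more, leaning 32 degrees from vertical towards the press's front (-x).
- post_tip (a point): Extreme point of the post's free, rounded end (radius 6 mm): press frame (-112.6, 0, 202.5) mm; axes as the press.
- post_upper (a point): Midpoint of the straight leaning upper leg, on its axis: press frame (-93.5, 0, 171.9) mm; axes as the press, not tilted.
- keeper: Loose steel arm, 203 mm long along y, 0.25 to 0.4 kg, balanced at its bore, lying flat. Origin: bore centre at the underside, z up. Boss 44 mm wide, 30 tall, with an 18 mm through hole. Broad foot 60 (x) by 36 (y) by 14 mm, centred at y = +90 mm; upright grip block 24 (x) by 30 (y) by 50 mm tall at y = -80 mm. Linking bars 22 mm wide, z 2 to 16 mm.
- keeper_bore (a point): Centre of the keeper arm's bore, halfway through the boss (15 mm above its underside). The fit on the post is loose: it can lean about 11 degrees before it binds.
- keeper_foot (a point): Centre of the underside of the keeper arm's broad foot (keeper y = +90 mm). When seated, the arm's y runs along the press's y and the foot is 3 mm above the seal.
- trough (a point): Centre of the trough's floor (press frame x -70, y +90, z 29 mm); axes as the press. Inside the trough is 100 mm long (x) by 34 mm wide (y); its walls stand 8 mm above the floor and are 4 mm thick.
- seal_long: Loose dull aluminium crimp seal, the longer one: rounded bar 90 (x) by 26 (y) by 28 mm tall, 0.085 to 0.17 kg, either end alike. Origin: centre of its underside. It goes in the trough, lengthwise.
- seal_short: The other aluminium seal, 60 by 26 by 28 mm; not used, leave it alone. Origin: centre of its underside, x along it.
- stapler: Black stapler lying along its y, 36 by 140 by 61 mm tall; bystander. Origin: centre of its underside.
- pliers: Steel pliers with blue handles lying flat, 190 mm long along x (jaws at +x), 60 mm wide, 16 mm tall; bystander. Origin: under the pivot.
- cup: Cream ceramic teacup, 84 mm across the rim, 70 mm tall, handle at its +y; bystander. Origin: centre of its underside.
- stamp: Upright wooden hand stamp, 44 mm across the foot, 78 mm tall; bystander. Origin: centre of its underside.
There are look-alikes about, which are no part of the job. What is shaped like the keeper but green or yellow is not meant.

How it is judged:
On the way, in this order (a step that is already met when the one before it is completed fails the run):
1. the longer seal lies flat in the trough, let go, before the keeper arm is on the post (horizontal distance between seal_long and trough below 0.008 m and z of seal_long in the frame of trough below 0.004 m and angle between the x axis of seal_long and the x axis of press, either way round below 0.12 rad and angle between seal_long's own z axis and vertical below 0.1 rad and contact force between the fingers and seal_long below 0.2 N and distance between keeper_bore and post_upper above 0.05 m), for 0.2 s.
2. the keeper arm's bore passes along the leaning upper leg of the post (distance between keeper_bore and post_upper below 0.012 m), for 0.03 s.
At the end, for the whole second after the job is handed in: Longer seal flat in the trough (within 8 mm of its centre, 4 mm of its floor, 0.12 rad). Keeper arm let go, at rest, flat on the shoulder (4 mm, 0.08 rad, bore within 8 mm of the post's axis), its foot's centre within 22 mm of the trough's centre seen from above (horizontal distance between seal_long and trough below 0.008 m and z of seal_long in the frame of trough below 0.004 m and angle between the x axis of seal_long and the x axis of press, either way round below 0.12 rad and angle between seal_long's own z axis and vertical below 0.1 rad and contact force between the fingers and seal_long below 0.2 N and contact force between the fingers and keeper below 0.2 N and horizontal distance between keeper and post_shoulder below 0.008 m and z of keeper in the frame of post_shoulder below 0.004 m and angle between keeper's own z axis and vertical below 0.08 rad and horizontal distance between keeper_foot and trough below 0.022 m and linear speed of each of keeper, seal_long below 0.02 m/s); the robot touches nothing.
It fails at once if a bystander (short seal, stapler, pliers, cup, stamp) is moved by more than 30 mm (distance of any of stapler, pliers, cup, stamp, seal_short from where it was at the start of the episode above 0.03 m).
It fails at once if the cup is tipped over (angle between cup's own z axis and vertical above 0.5 rad).
It fails at once if the keeper arm is let go while it is on the post more than 30 mm above the shoulder (z of keeper in the frame of post_shoulder above 0.03 m and horizontal distance between keeper and post_shoulder below 0.07 m and contact force between the fingers and keeper below 0.05 N).
It also fails if it takes over 67 s, if anything falls off the work surface, if the arm or the gripper's body presses on something with over 40 N, if the wrist force passes 120 N, or if a joint passes its speed limit or range.

## Working session

There is one attempt and no reset: what is moved stays moved. The work goes in short steps, Python scripts to look and compute and a tool call to move; the robot and the scene stay as the last step left them, time stands still between calls to the robot, and variables do not carry over. Pictures are saved under pics/ and viewed, at most 10 in all, crops included, and the job is handed in when it is done.

Besides the shell and the picture viewer there is one more tool, called after "Emit:" as name([rows], argument=value, ...), one row to a line, values as JSON. send_rows: Moves the arm, as the interface text tells. Shifts and turns lie within -1 to 1; 1 stands for 100 mm of shift or pi/2 rad of turn. Its arguments: {"type":"object","properties":{"deltas":{"type":"array"}},"required":["deltas"]}

```bash
ls; mkdir -p pics; python3 - <<'E'
from cell import *
import cv2,numpy as np
for c in ["scene","side"]:
    im=optics.read_camera(c); cv2.imwrite(f"pics/{c}0.png",im[:,:,::-1])
    p=optics.camera_params(c); print(c,np.round(p["camera_matrix"],1).tolist(),np.round(p["dist_coeffs"],3),np.round(p["T"],3).tolist())
    for l in ["keeper","keeper_bore","keeper_foot","seal_long","seal_short","post_tip","post_shoulder","trough","press","post_bend","stapler","pliers","cup","stamp"]:
        print(l,[(round(d["confidence"],2),np.round(d["location"]).tolist()) for d in pinpoint(c,l)])
s=read_state();print(s)
E
```

```text
pics
scene [[384.5, 0.0, 315.7], [0.0, 384.5, 194.1], [0.0, 0.0, 1.0]] [-0.057  0.     0.     0.     0.   ] [[0.29, 0.783, -0.551, 1.261], [0.957, -0.233, 0.174, -0.254], [0.008, -0.577, -0.816, 1.232], [0.0, 0.0, 0.0, 1.0]]
keeper [(0.93, [292.0, 280.0]), (0.9, [177.0, 224.0]), (0.87, [205.0, 245.0]), (0.17, [239.0, 349.0])]
keeper_bore [(0.92, [201.0, 245.0]), (0.65, [174.0, 217.0]), (0.65, [288.0, 278.0])]
keeper_foot [(0.76, [171.0, 202.0]), (0.57, [286.0, 253.0])]
seal_long [(0.66, [187.0, 403.0])]
seal_short []
post_tip [(0.93, [187.0, 334.0])]
post_shoulder [(0.77, [215.0, 339.0])]
trough [(0.91, [213.0, 361.0])]
press [(0.95, [242.0, 350.0])]
post_bend [(0.96, [203.0, 343.0])]
stapler [(0.9, [246.0, 259.0]), (0.5, [188.0, 334.0])]
pliers [(0.76, [234.0, 188.0]), (0.58, [193.0, 265.0])]
cup [(0.55, [154.0, 402.0])]
stamp [(0.7, [187.0, 312.0])]
side [[404.2, 0.0, 321.8], [0.0, 404.2, 197.2], [0.0, 0.0, 1.0]] [-0.048  0.     0.     0.     0.   ] [[-0.957, -0.174, 0.231, 0.259], [-0.288, 0.619, -0.731, 0.794], [-0.016, -0.766, -0.642, 0.856], [0.0, 0.0, 0.0, 1.0]]
keeper [(0.89,
[... 742 characters left out ...]
0.46749444, -0.01158577,  1.60271396,  0.00597505,
        1.07141347, -0.05628138]), 'joint_vel': array([7.13892427e-04, 9.78443701e-04, 6.83909313e-05, 1.10496696e-03,
       4.48284567e-04, 6.22275783e-04, 1.77728633e-03]), 'joint_efforts': array([ 9.38157677e-05, -5.32222474e+01,  2.13961472e-02, -2.51618385e+01,
        1.15021766e-02,  1.31339588e-03, -2.50609747e-05]), 'position': array([0.19073631, 0.62137999, 0.25628817]), 'eef_rot': array([1.23554850e-05, 1.48367514e-01, 9.88932293e-01, 1.46974133e-06]), 'contact_force': array([ 0.04350182,  0.31338361, -0.40156258]), 'wrist_torque': array([-0.00423833, -0.01493017,  0.00575914]), 'grasp_force': 0.0, 'opening': 0.08547862737701717}
```

View both.

View pics/scene0.png

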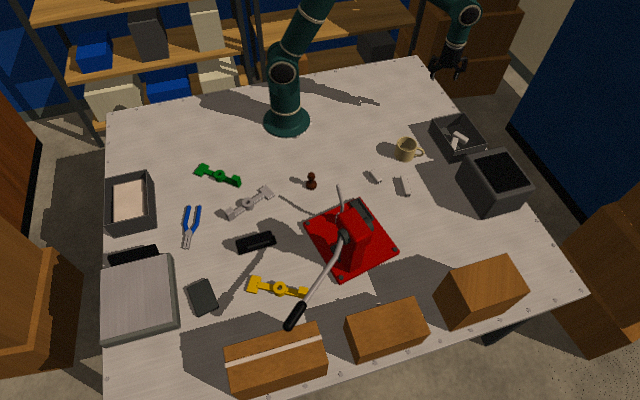

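View pics/side0.png

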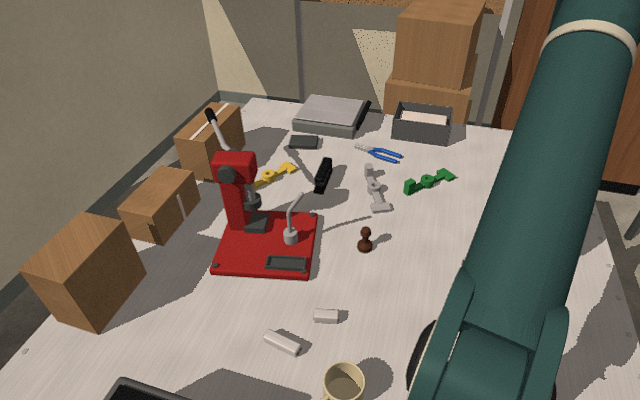

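Scene picture: steel keeper at (245,204), green one at (220,176), yellow one at (280,288). The long seal is at (402,187) and the short one at (372,177). The press is at (350,240). Side picture: steel keeper (374,188), long seal (282,343), short seal (326,316). Only the grey keeper fits "steel". The seal at (402,187) looks longer than the other, so I'll confirm both in one crop.

```bash
cat > h.py <<'E'
import numpy as np, cv2
from cell import *
from scipy.optimize import least_squares
def ray(c,px,P=None):
    p=P or optics.camera_params(c)
    px=np.atleast_2d(np.float64(px)) # (col,row)
    u=cv2.undistortPoints(px[:,None],np.array(p["camera_matrix"]),np.array(p["dist_coeffs"]))[:,0]
    T=np.array(p["T"]); d=np.c_[u,np.ones(len(u))]@T[:3,:3].T
    return T[:3,3],d
def onz(c,px,z,P=None):
    o,d=ray(c,px,P); return o+d*((z-o[2])/d[:,2])[:,None]
def proj(c,X,P=None):
    p=P or optics.camera_params(c); Ti=np.linalg.inv(p["T"])
    return cv2.projectPoints(np.float64(X).reshape(-1,1,3),cv2.Rodrigues(Ti[:3,:3])[0],Ti[:3,3],np.array(p["camera_matrix"]),np.array(p["dist_coeffs"]))[0][:,0]
def Rz(a): return np.array([[np.cos(a),-np.sin(a),0],[np.sin(a),np.cos(a),0],[0,0,1]])
PP={"post_tip":(-.1126,0,.2025),"post_bend":(-.0776,0,.1465),"post_shoulder":(-.07,0,.06),"post_upper":(-.0935,0,.1719),"trough":(-.07,.09,.029),"press":(0,0,0)}
KP={"keeper_bore":(0,0,.015),"keeper_foot":(0,.09,0),"keeper":(0,0,0)}
def fit(obs,x0):  # obs: (cam,modelpt,(col,row),conf); pose x,y,yaw at z=0
    P={c:optics.camera_params(c) for c in {o[0] for o in obs}}
    f=lambda q:np.concatenate([(proj(c,Rz(q[2])@np.array(m)+[q[0],q[1],0],P[c])[0]-px)*w for c,m,px,w in obs])
    r=least_squares(f,x0,loss="soft_l1"); return r.x,np.round(f(r.x),1)
E
python3 - <<'E'
from h import *
obs=[]
for c,near in [("scene",(345,210)),("side",(287,220))]:
    optics.read_camera(c)
    for l in PP:
        if l=="press": continue
        for d in pinpoint(c,l)[:1]:
            px=np.array(d["location"])[::-1]
            if np.hypot(*(px-near))<80 and d["confidence"]>.5: obs.append((c,PP[l],px,1)); print(c,l,px,round(d["confidence"],2))
for y0 in (-.5,0,.5):
    print("press",fit(obs,[.7,0.,y0]))
tiles=[]
for c,b in [("scene",(195,175,100,60)),("side",(335,150,100,75)),("scene",(350,145,80,60)),("side",(250,290,100,75))]:
    im=optics.read_camera(c)[:,:,::-1]; x,y,w,h=b
    tiles.append(cv2.resize(im[y:y+h,x:x+w],(400,300 if h==75 or w==80 else 240),interpolation=cv2.INTER_CUBIC))
    if tiles[-1].shape[0]!=300: tiles[-1]=cv2.copyMakeBorder(tiles[-1],0,60,0,0,cv2.BORDER_CONSTANT)
cv2.imwrite("pics/crop.png",np.vstack([np.hstack(tiles[:2]),np.hstack(tiles[2:])]))
# seals, keeper via silhouettes
for c in ("scene","side"):
    optics.read_camera(c)
    for l in ("seal_long","seal_short","keeper"):
        for d in silhouettes(c,l):
            m=d["region"]; n=np.argwhere(m)[:,::-1]; 
            if len(n)<8: continue
            X=onz(c,n,.014)[:,:2]; r=cv2.minAreaRect((X*1000).astype(np.float32))
            print(c,l,round(d["confidence"],2),"px",n.mean(0).round(),"xy",X.mean(0).round(3),"rect",np.round(r[0]),np.round(r[1]),round(r[2]))
E
```

```text
scene post_tip [337. 187.] 0.9
scene post_bend [341.8 199.7] 0.92
scene post_shoulder [338.2 215.6] 0.96
scene post_upper [335.3 191.7] 0.82
scene trough [361.6 211.9] 0.68
side post_tip [301.6 190.4] 0.91
side post_bend [291.4 209.6] 0.71
side post_shoulder [292.  231.6] 0.75
side post_upper [293.1 201.8] 0.82
side trough [282.7 265.8] 0.65
press (array([0.65688241, 0.06251192, 0.12416121]), array([ 0.4, -3.8, -0.8,  0.8,  2.2,  0.1,  4.1,  1. ,  0. , -0. ,  1.2,
        2.9, -0.6, -1.2, -1.8, -0.3,  3. , -0.1,  0.7, -2.8]))
press (array([0.65688241, 0.06251192, 0.12416121]), array([ 0.4, -3.8, -0.8,  0.8,  2.2,  0.1,  4.1,  1. ,  0. , -0. ,  1.2,
        2.9, -0.6, -1.2, -1.8, -0.3,  3. , -0.1,  0.7, -2.8]))
press (array([0.65688242, 0.06251192, 0.12416125]), array([ 0.4, -3.8, -0.8,  0.8,  2.2,  0.1,  4.1,  1. ,  0. , -0. ,  1.2,
        2.9, -0.6, -1.2, -1.8, -0.3,  3. , -0.1,  0.7, -2.8]))
scene seal_long 0.5 px [405. 186.] xy [0.504 0.355] rect [504. 354.] [ 35. 104.] 78
scene seal_short 0.48 px [375. 177.] xy [0.429 0.26 ] rect [428. 260.] [69. 38.] 10
scene keeper 0.84 px [276. 288.] xy [ 0.767 -0.231] rect [ 765. -224.] [197.  58.] 66
scene keeper 0.71 px [217. 175.] xy [ 0.238 -0.346] rect [ 240. -340.] [200.  63.] 52
scene keeper 0.56 px [249. 203.] xy [ 0.406 -0.247] rect [ 403. -253.] [ 65. 203.] 19
side seal_long 0.6 px [282. 343.] xy [0.501 0.356] rect [501. 356.] [36. 95.] 80
side seal_long 0.37 px [375. 192.] xy [ 0.402 -0.239] rect [ 414. -263.] [ 61. 261.] 24
side seal_short 0.69 px [326. 316.] xy [0.424 0.259] rect [425. 259.] [60. 39.] 15
side keeper 0.77 px [426. 182.] xy [ 0.244 -0.34 ] rect [ 245. -344.] [211.  70.] 44
side keeper 0.69 px [375. 192.] xy [ 0.403 -0.242] rect [ 415. -263.] [ 61. 261.] 24
side keeper 0.66 px [273. 175.] xy [ 0.761 -0.236] rect [ 767. -235.] [180.  74.] 57
```

View pics/crop.png

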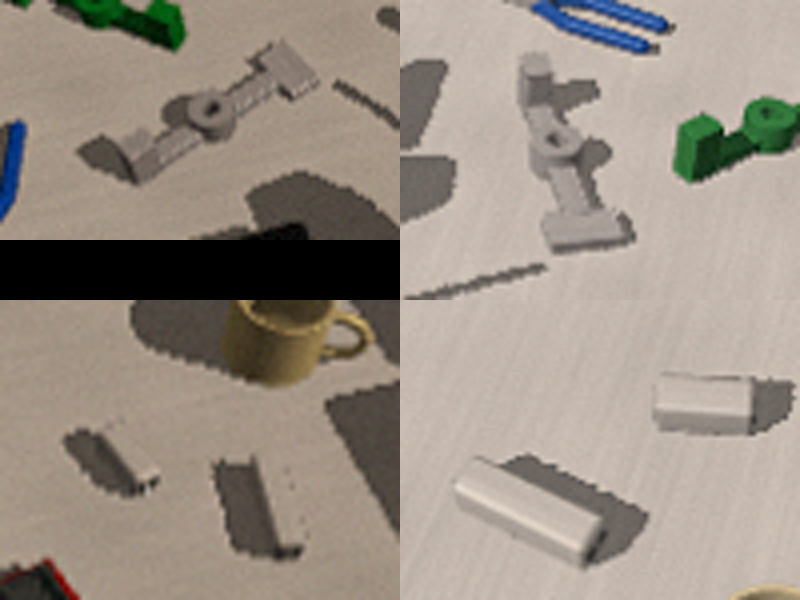

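The crop confirms it: the grey steel keeper has its grip block at scene (230,213) and its foot at (267,190). The long seal is the one at scene (403,187) / side (282,343), measuring about 95 mm, and the other is about 60 mm. The long seal is at about (0.502, 0.355), with its axis at -11°. The press is at about (0.657, 0.063), yaw 7°. I'll move above the seal now.

Emit:
send_rows([
  [[-0.47,-0.2,0],0,-1],
  [[-0.94,-0.41,0],0,-1],
  [[-0.94,-0.41,0],0,-1],
])

```text
time: 3.0
position: [0.2761, 0.5495, 0.2564]
eef_rot: [0.002, 0.154, 0.988, -0.001]
contact_force: [0.6, -0.4, -0.8]
opening: 0.0853
grasp_force: 0.0
```

Emit:
send_rows([
  [[-0.47,-0.2,0],0,-1],
  [[-0.94,-0.41,0],0,-1],
  [[-0.94,-0.41,0],0,-1],
])

```text
time: 3.3
position: [0.3534, 0.4821, 0.2566]
eef_rot: [0.002, 0.154, 0.988, -0.001]
contact_force: [0.0, -0.1, 0.1]
opening: 0.0853
grasp_force: 0.0
```

Emit:
send_rows([
  [[-0.47,-0.2,0],0,-1],
  [[-0.94,-0.41,0],0,-1],
  [[-0.94,-0.41,0],0,-1],
])

```text
time: 3.6
position: [0.4307, 0.4149, 0.2566]
eef_rot: [0.002, 0.154, 0.988, -0.001]
contact_force: [0.7, -0.0, 0.8]
opening: 0.0858
grasp_force: 0.0
```

Emit:
send_rows([
  [[-0.47,-0.2,0],0,-1],
  [[-0.93,-0.4,0],-0.03,-1],
  [[-0.93,-0.4,0.4],-0.07,-1],
  [[-0.93,-0.4,0.4],-0.07,-1],
  [[-0.93,-0.4,0.4],-0.07,-1],
])

```text
time: 4.1
position: [0.5004, 0.3562, 0.216]
eef_rot: [-0.001, 0.094, 0.996, -0.0]
contact_force: [-0.3, 0.5, 0.4]
opening: 0.0853
grasp_force: 0.0
```

```bash
cat >> h.py <<'E'
def tool():
    s=read_state(); w,x,y,z=s["eef_rot"]
    from scipy.spatial.transform import Rotation as R
    return np.array(s["position"]),R.from_quat([x,y,z,w]).as_matrix(),s
def delta(target,yang=None):
    "tool-frame units to reach world TCP target; yang = wanted world angle(deg) of tool y (mod 180)"
    p,R,s=tool(); d=R.T@(np.array(target)-p)*10
    tw=0
    if yang is not None:
        cur=np.degrees(np.arctan2(R[1,1],R[0,1])); tw=-(((yang-cur)+90)%180-90)/90
    return np.round(d,3),round(tw,3)
def rects(c,l,z,minc=.3):
    P=optics.camera_params(c); optics.read_camera(c)
    for d in silhouettes(c,l):
        if d["confidence"]<minc: continue
        n=np.argwhere(d["region"])[:,::-1]
        if len(n)<8: continue
        X=onz(c,n,z,P)[:,:2]; r=cv2.minAreaRect((X*1000).astype(np.float32))
        print(c,l,round(d["confidence"],2),"px",n.mean(0).round(),"xy",X.mean(0).round(4),"rect",np.round(r[0],1),np.round(r[1],1),round(r[2],1))
E
python3 - <<'E'
from h import *
p,R,s=tool(); print(s["time"],p,R.round(3).tolist(),s["joints"].round(2))
P=optics.camera_params("wrist"); print(np.round(P["camera_matrix"],0).tolist(),np.round(P["T"],3).tolist())
im=optics.read_camera("wrist"); cv2.imwrite("pics/w1.png",im[:,:,::-1])
for l in("seal_long","seal_short"): rects("wrist",l,.014)
E
```

```text
4.1 [0.50036748 0.35623521 0.21600138] [[-0.982, 0.187, -0.002], [0.187, 0.982, -0.001], [0.002, -0.001, -1.0]] [-0.74  0.45  0.09  1.74 -0.05  0.96  0.75]
[[296.0, 0.0, 315.0], [0.0, 296.0, 204.0], [0.0, 0.0, 1.0]] [[0.188, 0.941, 0.282, 0.428], [0.982, -0.18, -0.055, 0.371], [-0.001, 0.288, -0.958, 0.333], [0.0, 0.0, 0.0, 1.0]]
wrist seal_long 0.88 px [314. 184.] xy [0.5012 0.3569] rect [502.7 356.3] [27.9 94.2] 79.8
wrist seal_short 0.74 px [210. 130.] xy [0.4235 0.261 ] rect [423.8 261. ] [60.7 31.7] 11.0
```

View pics/w1.png

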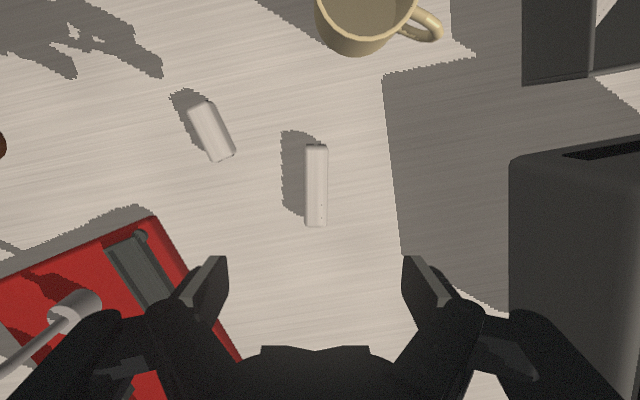

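The wrist view shows the long seal at (316,186), well aligned with the jaws, the short one at (211,130), and the trough at (135,260). I'll descend so the fingertips stay above the trough-wall height, then close.

Emit:
send_rows([
  [[-0.01,0,0.45],-0.006,-1],
  [[-0.01,0,0.9],-0.006,-1],
  [[-0.01,0,0.9],-0.006,-1],
])

```text
time: 4.65
position: [0.4988, 0.3535, 0.1213]
eef_rot: [-0.004, 0.089, 0.996, -0.004]
contact_force: [-0.8, -0.7, -0.4]
opening: 0.0854
grasp_force: 0.0
```

Emit:
send_rows([
  [[0,0,0.3],0,-1],
  [[0,0,0.6],0,-1],
  [[0,0,0.9],0,-1],
  [[0,0,0.9],0,-1],
  [[0,0,0.9],0,-1],
  [[0,0,0.9],0,1],
  [[0,0,0.9],0,1],
  [[0,0,0.9],0,1],
  [[0,0,0.9],0,1],
  [[0,0,0.9],0,1],
  [[0,0,0.9],0,1],
  [[0,0,0.9],0,1],
])

```text
time: 5.85
position: [0.503, 0.3557, 0.0374]
eef_rot: [0.001, 0.089, 0.996, 0.001]
contact_force: [-0.7, -0.6, 6.0]
opening: 0.0248
grasp_force: 60.5
```

```bash
python3 - <<'E'
from h import *
p,R,s=tool(); print(s["time"],p,R.round(3).tolist(),s["opening"],s["grasp_force"])
E
```

```text
5.85 [0.50296231 0.35571721 0.0373798 ] [[-0.984, 0.178, 0.001], [0.178, 0.984, 0.001], [-0.001, 0.001, -1.0]] 0.02480894791382894 60.50246715545654
```

Gripped: opening 24.8 mm, force 60 N. Next I'll lift, move near the trough and turn towards the press's yaw, then measure the press from close up.

Emit:
send_rows([
  [[0,0,-0.3],0,1],
  [[0,0,-0.7],0,1],
  [[0,0,-1],0,1],
  [[0,0,-1],0,1],
])

```text
time: 6.25
position: [0.5047, 0.3569, 0.1408]
eef_rot: [0.003, 0.089, 0.996, 0.003]
contact_force: [0.4, 0.1, -0.6]
opening: 0.0245
grasp_force: 59.6
```

Emit:
send_rows([
  [[-0.3,-0.3,0],-0.06,1],
  [[-0.6,-0.6,0],-0.12,1],
  [[-0.95,-0.95,0],-0.19,1],
  [[-0.95,-0.95,0],-0.19,1],
  [[-0.95,-0.95,0],-0.19,1],
  [[-0.95,-0.95,0],-0.19,1],
])

```text
time: 6.85
position: [0.5778, 0.2458, 0.1352]
eef_rot: [-0.001, -0.06, 0.998, 0.0]
contact_force: [-0.9, 1.2, -1.5]
opening: 0.0246
grasp_force: 59.6
```

```bash
python3 - <<'E'
from h import *
p,R,s=tool(); print(s["time"],p,R.round(3).tolist(),s["opening"],s["grasp_force"])
im=optics.read_camera("wrist"); cv2.imwrite("pics/w2.png",im[:,:,::-1])
obs=[]
for l in ("trough","post_shoulder","post_bend","post_upper","post_tip"):
    for d in pinpoint("wrist",l)[:2]: print(l,round(d["confidence"],2),np.round(d["location"][::-1]))
rects("wrist","trough",.037)
E
```

```text
6.85 [0.5778124  0.24579511 0.1352401 ] [[-0.993, -0.12, -0.002], [-0.12, 0.993, 0.0], [0.002, 0.0, -1.0]] 0.024625082515862654 59.55292582511902
trough 0.7 [184. 191.]
post_shoulder 0.97 [ 38. 208.]
post_bend 0.51 [121. 260.]
wrist trough 0.76 px [111. 229.] xy [0.6154 0.087 ] rect [658.9  95.7] [203.5 335.3] 79.2
```

View pics/w2.png

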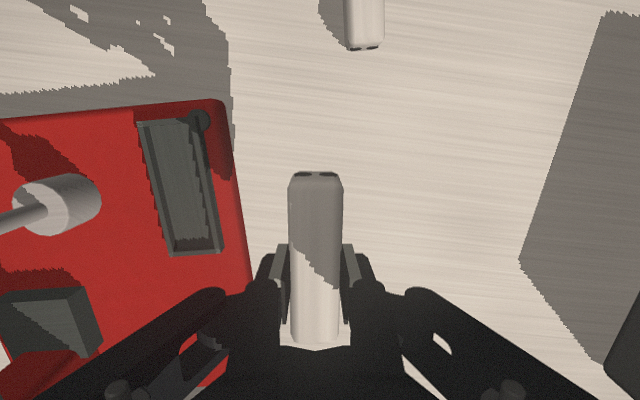

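The wrist view shows the trough with outer rim corners at about (137,122), (222,249), (170,255). The base's front-left corner is near (222,100), and the shoulder top is near (40,208). The held seal spans rows 173–342. I'll fit the press pose and the seal's offset in the grip.

```bash
python3 - <<'E'
from h import *
c="wrist"
im=optics.read_camera(c)
obs=[(c,(-.124,.069,.037),(137,122),1),(c,(-.016,.111,.037),(222,249),1),(c,(-.016,.069,.037),(170,255),1),(c,(-.07,0,.06),(38,208),.3)]
q,r=fit(obs,[.657,.0625,.124]); print("press wrist",q,r)
print("trough",Rz(q[2])@np.array(PP["trough"])+[q[0],q[1],0])
for n in((-.124,.111,.037),(-.12,.107,.037),(-.02,.073,.037),(-.135,.125,.025)): print(n,proj(c,Rz(q[2])@np.array(n)+[q[0],q[1],0]))
# rim region by colour for crop check
p,R,s=tool()
for row in (173,342): 
    for z in (.12,.126): print(row,z,(R.T@(onz(c,[(315,row)],z)[0]-p)).round(4))
cr=im[100:275,0:250,::-1]; cv2.imwrite("pics/c2.png",cv2.resize(cr,None,fx=3,fy=3,interpolation=cv2.INTER_CUBIC))
E
```

```text
press wrist [0.65697326 0.07054185 0.20312796] [-0.5 -5.4 -0.2  2.6  0.6  0.5  0.7 -0.2]
trough [0.57025638 0.1445701  0.029     ]
(-0.124, 0.111, 0.037) [[195.07703605 111.11425348]]
(-0.12, 0.107, 0.037) [[190.59734699 117.56221022]]
(-0.02, 0.073, 0.037) [[174.31698323 250.59269425]]
(-0.135, 0.125, 0.025) [[217.4813659   93.74169914]]
173 0.12 [0.0482 0.001  0.0163]
173 0.126 [0.0494 0.001  0.0103]
342 0.12 [-0.0455  0.001   0.0164]
342 0.126 [-0.0402  0.001   0.0104]
```

View pics/c2.png

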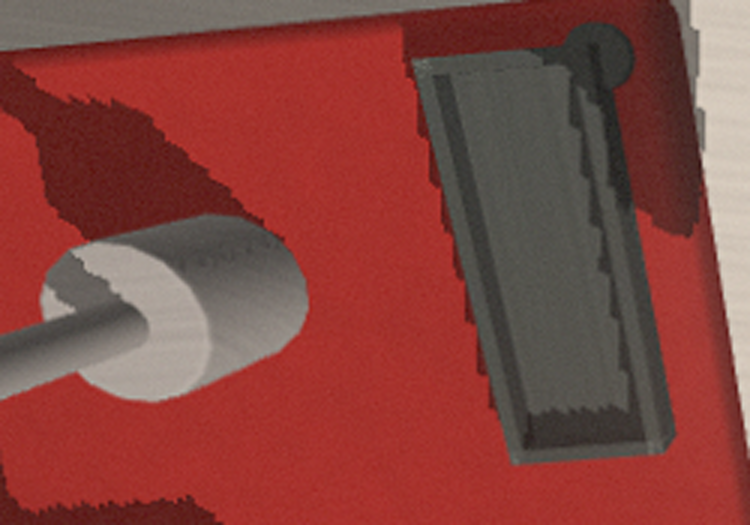

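```bash
python3 - <<'E'
from h import *
c="wrist"; P=optics.camera_params(c); print(P["dist_coeffs"],np.round(P["T"],4).tolist())
X=onz(c,[(138,121),(172.3,255),(220,251)],.037)
print(X.round(4)); d=X[1]-X[0]; print(np.linalg.norm(d),np.degrees(np.arctan2(d[1],d[0])))
e=X[2]-X[1]; print(np.linalg.norm(e),np.degrees(np.arctan2(e[1],e[0])))
b=onz(c,[(233.5,150),(249,250),(70,115),(190,102)],.025); print(b.round(4)); 
for i in(0,2):
    d=b[i+1]-b[i]; print(np.degrees(np.arctan2(d[1],d[0])))
print("seal yaw chk", proj(c,[tool()[0]]))
X=onz(c,[(63,216),(16,181),(66,190)],.06);print("shoulder",X.round(4))
E
```

```text
[-0.01358446  0.          0.          0.          0.        ] [[-0.1192, 0.9503, 0.2876, 0.5055], [0.9929, 0.114, 0.0346, 0.2374], [0.0001, 0.2896, -0.9571, 0.2531], [0.0, 0.0, 0.0, 1.0]]
[[0.5245 0.114  0.037 ]
 [0.6268 0.1363 0.037 ]
 [0.6186 0.1745 0.037 ]]
0.10468049527196832 12.276012912957741
0.03911714363348542 102.14647277792307
[[0.5387 0.179  0.025 ]
 [0.621  0.1954 0.025 ]
 [0.527  0.0566 0.025 ]
 [0.5076 0.1459 0.025 ]]
11.273500469733742
102.28740043761097
seal yaw chk [[312.83544679 285.79398597]]
shoulder [[0.5931 0.0715 0.06  ]
 [0.5714 0.0424 0.06  ]
 [0.5738 0.0759 0.06  ]]
```

Emit:
send_rows([
  [[0.05,-0.2,0.15],-0.03,1],
  [[0.1,-0.39,0.35],-0.058,1],
  [[0.1,-0.39,0.35],-0.058,1],
  [[0.1,-0.39,0.35],-0.058,1],
  [[0.1,-0.39,0.35],-0.058,1],
])

```text
time: 7.8
position: [0.5744, 0.2065, 0.1022]
eef_rot: [0.001, -0.106, 0.994, 0.001]
contact_force: [-0.5, -0.0, -1.7]
opening: 0.0245
grasp_force: 59.5
```

```bash
python3 - <<'E'
from h import *
p,R,s=tool(); print(s["time"],p,R.round(3).tolist(),s["opening"],s["grasp_force"])
im=optics.read_camera("wrist"); cv2.imwrite("pics/w3.png",cv2.resize(im[70:370,30:430,::-1],(800,600),interpolation=cv2.INTER_CUBIC))
E
```

```text
7.8 [0.57437482 0.20646533 0.10215318] [[-0.978, -0.21, 0.002], [-0.21, 0.978, 0.001], [-0.002, 0.001, -1.0]] 0.024524747568127364 59.511263966560364
```

View pics/w3.png

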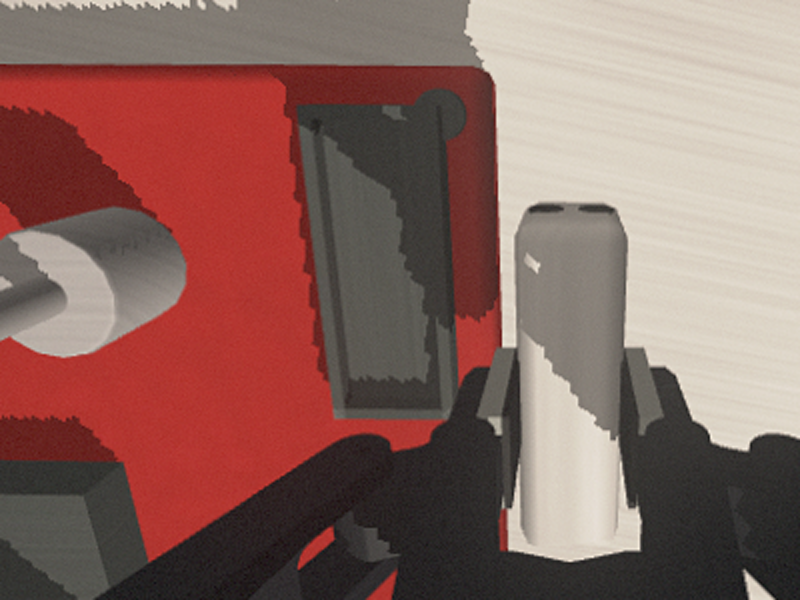

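```bash
python3 - <<'E'
from h import *
c="wrist"; p,R,s=tool(); P=optics.camera_params(c); C=np.array(P["T"])[:3,3]; print("cam",C.round(4))
f=lambda L:[(30+a/2,70+b/2) for a,b in L]
X=onz(c,f([(297,107),(336,418),(450,415)]),.037); print(X.round(4))
for i,j in((0,1),(1,2)):
    d=X[j]-X[i]; print(np.linalg.norm(d).round(4),np.degrees(np.arctan2(d[1],d[0])).round(2))
for z in(.037,.030): 
    X=onz(c,f([(297,107),(336,418),(450,415)]),z); m=(X[0]+X[2])/2; print("ctr",z,m.round(4),"tool",(R.T@(m-p)).round(4))
for z in (.09,.094):
    Y=onz(c,f([(571,205),(569,545),(516,235),(627,235),(521,540),(617,540)]),z); print(((Y-p)@R).round(4).tolist())
b=onz(c,f([(100,66),(440,67),(495,120),(500,340)]),.025); print(b.round(4))
for i in(0,2):
    d=b[i+1]-b[i]; print(np.degrees(np.arctan2(d[1],d[0])).round(2))
# press refit from scene/side with yaw from wrist
obs=[]
for cc,near in [("scene",(345,210)),("side",(287,220))]:
    optics.read_camera(cc)
    for l in PP:
        if l=="press": continue
        for d in pinpoint(cc,l)[:1]:
            px=np.array(d["location"])[::-1]
            if np.hypot(*(px-near))<80 and d["confidence"]>.5: obs.append((cc,PP[l],px,1))
PC={k:optics.camera_params(k) for k in("scene","side")}
g=lambda q:np.concatenate([(proj(k,Rz(.215)@np.array(m)+[q[0],q[1],0],PC[k])[0]-px) for k,m,px,w in obs])
r=least_squares(g,[.657,.0625],loss="soft_l1"); print("press",r.x,"trough",Rz(.215)@np.array(PP["trough"])+[*r.x,0],g(r.x).round(1))
E
```

```text
cam [0.502  0.1918 0.2188]
[[0.5241 0.114  0.037 ]
 [0.6265 0.1355 0.037 ]
 [0.617  0.1742 0.037 ]]
0.1046 11.87
0.0399 103.88
ctr 0.037 [0.5705 0.1441 0.037 ] tool [ 0.017  -0.0604  0.0651]
ctr 0.03 [0.5732 0.1423 0.03  ] tool [ 0.0148 -0.0627  0.0721]
[[0.0491, 0.0012, 0.0121], [-0.0423, 0.0007, 0.0123], [0.0424, -0.0111, 0.0121], [0.0423, 0.0137, 0.0122], [-0.0407, -0.0121, 0.0123], [-0.0408, 0.0134, 0.0123]]
[[0.0499, 0.0012, 0.0081], [-0.0387, 0.0007, 0.0083], [0.0433, -0.0107, 0.0081], [0.0433, 0.0133, 0.0082], [-0.0371, -0.0117, 0.0083], [-0.0372, 0.013, 0.0083]]
[[0.5258 0.0472 0.025 ]
 [0.5043 0.1514 0.025 ]
 [0.5165 0.1709 0.025 ]
 [0.591  0.1859 0.025 ]]
101.67
11.34
press [0.65743905 0.07051401] trough [0.56984943 0.14350756 0.029     ] [ 2.  -3.1 -0.5  0.8  1.7 -0.1  3.6  1.2 -1.9  0.3  2.1 -0.6 -1.5  1.
 -0.1 -1.6  0.2 -1.4  1.5  0.4]
```

Measurements agree: trough centre is at about (0.571, 0.1445) with yaw about 11.7°, and the seal's centre is about 2 mm off the TCP. I'll move over the trough and come part of the way down.

Emit:
send_rows([
  [[0.07,-0.3,0],0,1],
  [[0.14,-0.61,0],0,1],
  [[0.14,-0.61,0],0,1],
  [[0.14,-0.61,0],0,1],
  [[0.14,-0.61,0.2],0,1],
  [[0.14,-0.61,0.2],0,1],
  [[0.14,-0.61,0.2],0,1],
])

```text
time: 9.15
position: [0.5724, 0.1436, 0.0811]
eef_rot: [-0.0, -0.106, 0.994, 0.0]
contact_force: [0.6, 0.5, -0.6]
opening: 0.0247
grasp_force: 59.6
```

```bash
python3 - <<'E'
from h import *
p,R,s=tool(); print(s["time"],p,R.round(3).tolist(),s["contact_force"])
print(delta((.5732,.144,.0665),101.7))
E
```

```text
9.15 [0.57243931 0.14360813 0.08113942] [[-0.977, -0.211, -0.001], [-0.211, 0.977, 0.0], [0.001, 0.0, -1.0]] [ 0.60692389  0.54350982 -0.62327666]
(array([-0.008,  0.002,  0.146]), np.float64(0.005))
```

Emit:
send_rows([
  [[0,0,0.05],0,1],
  [[0,0,0.1],0,1],
  [[0,0,0.13],0,1],
  [[0,0,0.14],0,1],
  [[0,0,0.14],0,1],
  [[0,0,0.14],0,1],
])

```text
time: 9.75
position: [0.573, 0.1425, 0.0674]
eef_rot: [0.0, -0.105, 0.994, 0.0]
contact_force: [-0.4, 0.3, -1.1]
opening: 0.0243
grasp_force: 59.6
```

Emit:
send_rows([
  [[0,0,0.01],0,1],
  [[0,0,0.01],0,1],
  [[0,0,0.01],0,0.0],
  [[0,0,0.01],0,0.0],
  [[0,0,0.01],0,0.0],
  [[0,0,0.01],0,0.0],
  [[0,0,0],0,0],
  [[0,0,-0.3],0,0.0],
  [[0,0,-0.6],0,0.0],
  [[0,0,-1],0,0.0],
  [[0,0,-1],0,0.0],
])

```text
time: 10.85
position: [0.5762, 0.1434, 0.173]
eef_rot: [0.005, -0.105, 0.994, 0.001]
contact_force: [0.6, 0.0, 0.5]
opening: 0.0425
grasp_force: 0.0
```

Emit:
send_rows([
  [[0,0.3,0],0,-1],
  [[0,0.6,-0.2],0,-1],
  [[0,0.8,-0.4],0,-1],
  [[0,0.8,-0.4],0,-1],
  [[0,0.8,-0.4],0,-1],
])

```text
time: 11.35
position: [0.556, 0.2203, 0.2069]
eef_rot: [0.0, -0.106, 0.994, -0.0]
contact_force: [0.4, -0.6, -1.1]
opening: 0.0854
grasp_force: 0.0
```

```bash
python3 - <<'E'
from h import *
p,R,s=tool(); print(s["time"],p,R.round(3).tolist(),s["joints"].round(2))
im=optics.read_camera("wrist"); cv2.imwrite("pics/w4.png",im[:,:,::-1])
for l in("seal_long","trough"): rects("wrist",l,.05)
E
```

```text
11.35 [0.55600206 0.22025398 0.20693781] [[-0.978, -0.21, 0.0], [-0.21, 0.978, -0.001], [-0.0, -0.001, -1.0]] [-0.42  0.43 -0.01  1.78  0.01  0.93  1.34]
wrist seal_long 0.61 px [234. 191.] xy [0.5682 0.1438] rect [570.8 144. ] [92.6 31.6] 12.3
wrist trough 0.95 px [147. 227.] xy [0.6266 0.0629] rect [693.6  31.6] [328.4 351.9] 11.8
```

View pics/w4.png

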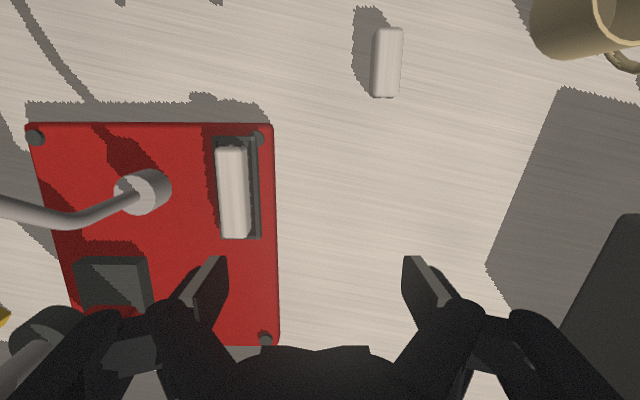

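The seal lies in the trough at (233,192), rect centre (0.571, 0.144), angle 12°, so step 1 is done. I'll move to the keeper now, backing away from the post and rising first.

Emit:
send_rows([
  [[0.5,0,-0.3],0,-1],
  [[1,0,-0.6],0,-1],
  [[1,0,-0.6],0,-1],
])

```text
time: 11.9
position: [0.4559, 0.1988, 0.2683]
eef_rot: [-0.0, -0.105, 0.994, 0.0]
contact_force: [0.2, -0.2, 0.8]
opening: 0.0854
grasp_force: 0.0
```

Emit:
send_rows([
  [[0.11,-0.42,0],0,-1],
  [[0.23,-0.84,0],0,-1],
  [[0.23,-0.84,0],0,-1],
])

```text
time: 12.2
position: [0.4531, 0.1065, 0.2671]
eef_rot: [-0.0, -0.101, 0.995, -0.001]
contact_force: [0.9, -0.6, 0.0]
opening: 0.0856
grasp_force: 0.0
```

Emit:
send_rows([
  [[0.11,-0.42,0],0,-1],
  [[0.23,-0.84,0],0,-1],
  [[0.23,-0.84,0],0,-1],
])

```text
time: 12.5
position: [0.448, 0.0202, 0.267]
eef_rot: [-0.0, -0.101, 0.995, -0.001]
contact_force: [0.3, 0.2, -1.0]
opening: 0.0851
grasp_force: 0.0
```

Emit:
send_rows([
  [[0.11,-0.42,0],0,-1],
  [[0.23,-0.84,0],0,-1],
  [[0.23,-0.84,0],0,-1],
])

```text
time: 12.8
position: [0.4431, -0.0662, 0.2671]
eef_rot: [-0.0, -0.101, 0.995, -0.001]
contact_force: [-0.3, 0.9, -0.0]
opening: 0.0851
grasp_force: 0.0
```

Emit:
send_rows([
  [[0.11,-0.42,0],0,-1],
  [[0.23,-0.84,0],0,-1],
  [[0.23,-0.84,0],0,-1],
])

```text
time: 13.1
position: [0.4382, -0.1528, 0.2672]
eef_rot: [-0.0, -0.101, 0.995, -0.001]
contact_force: [-0.2, 0.7, -0.2]
opening: 0.0855
grasp_force: 0.0
```

Emit:
send_rows([
  [[0.11,-0.42,0],0,-1],
  [[0.23,-0.84,0],0,-1],
  [[0.23,-0.84,0],0,-1],
  [[0.23,-0.84,0.2],-0.07,-1],
  [[0.23,-0.84,0.2],-0.07,-1],
  [[0.23,-0.84,0.2],-0.07,-1],
  [[0.23,-0.84,0.2],-0.07,-1],
])

```text
time: 13.8
position: [0.4345, -0.2343, 0.2478]
eef_rot: [0.0, -0.16, 0.987, -0.0]
contact_force: [0.7, -0.2, 0.6]
opening: 0.0855
grasp_force: 0.0
```

```bash
python3 - <<'E'
from h import *
p,R,s=tool(); print(s["time"],p,R.round(3).tolist(),s["joints"].round(2))
im=optics.read_camera("wrist"); cv2.imwrite("pics/w5.png",im[:,:,::-1])
for l in("keeper","keeper_bore","keeper_foot"):
    for d in pinpoint("wrist",l)[:2]: print(l,round(d["confidence"],2),np.round(d["location"][::-1]), onz("wrist",[d["location"][::-1]],.015 if "bore" in l else 0).round(4))
rects("wrist","keeper",.01)
E
```

```text
13.8 [ 0.43450995 -0.23432099  0.24784   ] [[-0.949, -0.315, 0.001], [-0.315, 0.949, -0.0], [-0.001, -0.0, -1.0]] [ 0.16  0.21  0.31  2.   -0.08  0.94  2.4 ]
keeper_foot 0.68 [378. 140.] [[ 0.3678 -0.1753  0.    ]]
keeper_foot 0.46 [213. 346.] [[ 0.7296 -0.2982  0.    ]]
wrist keeper 0.61 px [318. 152.] xy [ 0.4044 -0.2401] rect [ 406.7 -255.8] [ 61.2 216.8] 22.2
wrist keeper 0.6 px [310.  31.] xy [ 0.2852 -0.2889] rect [ 281.4 -290.4] [73.6 31.7] 46.7
wrist keeper 0.49 px [225. 341.] xy [ 0.7054 -0.2819] rect [ 710.8 -274.7] [62.4 14.7] 45.8
```

View pics/w5.png

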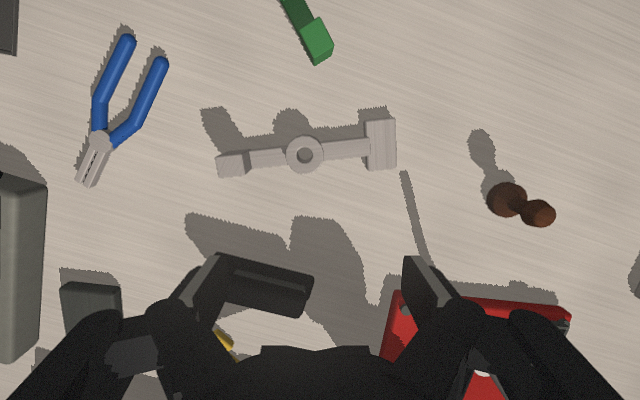

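The wrist view shows the steel keeper: block at (232,165), bore at (305,154), foot at (381,145). The stapler is at (270,285), the pliers at (110,130), and the green look-alike is at the top.

```bash
python3 - <<'E'
from h import *
c="wrist"
F=onz(c,[(366,119),(396,118),(397,169),(368,171)],.014); print("foot corners",F.round(4).tolist()); fc=F.mean(0)
b=onz(c,[(304.5,153.5)],.028)[0]; print("bore",b.round(4),"foot",fc.round(4),np.linalg.norm(fc-b))
d=fc-b; a=np.degrees(np.arctan2(d[1],d[0])); print("yaxis deg",a)
for i,j in((3,0),(2,1)): e=F[i]-F[j]; print("foot x edge",np.linalg.norm(e[:2]).round(4),np.degrees(np.arctan2(e[1],e[0])))
u=np.array([np.cos(np.radians(a)),np.sin(np.radians(a)),0]); blk=b-.08*u; print("block",blk)
n=np.array([u[1],-u[0],0])
for sx in(-.012,.012):
  for sy in(-.015,.015):
    print(proj(c,[[*(blk+sx*n+sy*u)[:2],.05]]).round())
im=optics.read_camera(c); cv2.imwrite("pics/c5.png",cv2.resize(im[100:200,200:410,::-1],None,fx=3.8,fy=3.8,interpolation=cv2.INTER_CUBIC))
print(delta((*blk[:2],.15),a))
E
```

```text
foot corners [[0.3504, -0.2003, 0.014], [0.3386, -0.1683, 0.014], [0.3924, -0.1444, 0.014], [0.4055, -0.1764, 0.014]]
bore [ 0.4078 -0.2549  0.028 ] foot [ 0.3717 -0.1724  0.014 ] 0.091183465191128
yaxis deg 113.58881139523022
foot x edge 0.0601 23.420587397718247
foot x edge 0.0588 23.94815391938413
block [ 0.43977781 -0.32824896  0.028     ]
[[213. 153.]]
[[241. 150.]]
[[217. 175.]]
[[245. 173.]]
(array([ 0.239, -0.903,  0.976]), np.float64(-0.058))
```

View pics/c5.png

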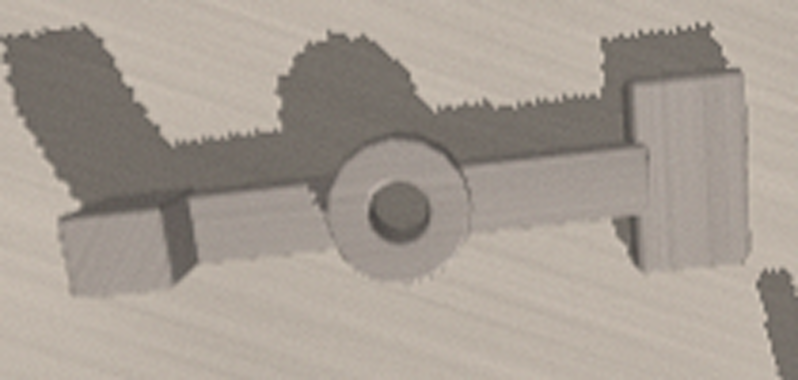

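Block top corners in full-frame pixels are (216,157), (243,155), (246,175), (219,178), with the centre at (231,166). That gives the block pose.

```bash
python3 - <<'E'
from h import *
B=onz("wrist",[(216.3,157.1),(242.6,154.7),(246,175),(219.2,177.6)],.05); m=B.mean(0); print(B.round(4).tolist(),m)
print(delta((*m[:2],.15),113.5))
E
```

```text
[[0.4377, -0.3427, 0.05], [0.4265, -0.3168, 0.05], [0.4465, -0.3079, 0.05], [0.4583, -0.3348, 0.05]] [ 0.44224925 -0.32554845  0.05      ]
(array([ 0.208, -0.885,  0.976]), np.float64(-0.057))
```

Emit:
send_rows([
  [[0.1,-0.45,0.3],-0.03,-0.3],
  [[0.21,-0.88,0.7],-0.055,-0.3],
  [[0.21,-0.88,0.98],-0.055,-0.3],
  [[0.21,-0.88,0.98],-0.055,-0.3],
  [[0.21,-0.88,0.98],-0.055,-0.3],
  [[0.21,-0.88,0.98],-0.055,-0.3],
])

```text
time: 14.75
position: [0.4428, -0.3248, 0.1509]
eef_rot: [0.001, -0.203, 0.979, -0.001]
contact_force: [0.5, 0.5, 0.4]
opening: 0.0553
grasp_force: 0.0
```

```bash
python3 - <<'E'
from h import *
p,R,s=tool(); print(p,s["opening"],np.degrees(np.arctan2(R[1,1],R[0,1])))
print(delta((.442,-.326,.055),113.5))
optics.read_camera("wrist")
for l in("keeper_bore","keeper_foot"):
    for d in pinpoint("wrist",l)[:2]: print(l,round(d["confidence"],2),np.round(d["location"][::-1]), onz("wrist",[d["location"][::-1]],.015 if "bore" in l else 0).round(4))
for c in("scene","side"):
    optics.read_camera(c)
E
```

```text
[ 0.44280917 -0.32476615  0.15090079] 0.055309895958674894 113.40668892606043
(array([ 0.014, -0.007,  0.959]), np.float64(-0.001))
keeper_bore 0.9 [403. 198.] [[ 0.41   -0.2529  0.015 ]]
keeper_foot 0.97 [489. 188.] [[ 0.3712 -0.1778  0.    ]]
keeper_foot 0.31 [400. 198.] [[ 0.4129 -0.2496  0.    ]]
```

Emit:
send_rows([
  [[0.01,-0.01,0.3],0,-0.3],
  [[0.01,-0.01,0.6],0,-0.3],
  [[0.01,-0.01,0.85],0,-0.3],
  [[0.01,-0.01,0.96],0,-0.3],
  [[0.01,-0.01,0.96],0,-0.3],
  [[0.01,-0.01,0.96],0,-0.3],
  [[0.01,-0.01,0.96],0,1],
  [[0.01,-0.01,0.96],0,1],
  [[0.01,-0.01,0.96],0,1],
  [[0.01,-0.01,0.96],0,1],
  [[0.01,-0.01,0.96],0,1],
  [[0.01,-0.01,0.96],0,1],
])

```text
time: 16.2
position: [0.4423, -0.3273, 0.055]
eef_rot: [0.001, -0.202, 0.979, -0.001]
contact_force: [0.1, -0.4, 6.5]
opening: 0.0288
grasp_force: 60.2
```

Emit:
send_rows([
  [[0,0,-0.2],0,1],
  [[0,0,-0.5],0,1],
  [[0,0,-0.95],0,1],
  [[0,0,-0.95],0,1],
  [[0,0,-0.95],0,1],
  [[0,0,-0.95],0,1],
])

```text
time: 16.8
position: [0.4403, -0.3257, 0.1472]
eef_rot: [-0.001, -0.202, 0.979, 0.001]
contact_force: [-0.3, 0.0, -4.2]
opening: 0.0286
grasp_force: 60.3
```

```bash
python3 - <<'E'
from h import *
p,R,s=tool(); print(p,s["opening"],s["grasp_force"],s["contact_force"],s["wrist_torque"],np.degrees(np.arctan2(R[1,1],R[0,1])),s["joints"].round(2))
optics.read_camera("wrist")
for l in("keeper_bore","keeper_foot"):
    for d in pinpoint("wrist",l)[:2]:
        X=onz("wrist",[d["location"][::-1]],p[2]-.055+(.015 if "bore" in l else 0))[0]
        print(l,round(d["confidence"],2),np.round(d["location"][::-1]), X.round(4),(R.T@(X-p)).round(4))
E
```

```text
[ 0.44032027 -0.32568027  0.14716983] 0.028649691939188173 60.272430181503296 [-0.26853028  0.01182162 -4.1702415 ] [-0.31343452 -0.10050381  0.02828617] 113.3598601690287 [ 0.33  0.45  0.31  1.96 -0.19  0.77  2.72]
keeper_bore 0.6 [450. 248.] [ 0.4093 -0.2525  0.1072] [-0.0006  0.0794  0.0402]
keeper_bore 0.52 [581. 228.] [ 0.3685 -0.1895  0.1072] [0.0119 0.1535 0.0403]
keeper_foot 0.75 [582. 232.] [ 0.3703 -0.1717  0.0922] [0.0032 0.169  0.0553]
```

Held: opening 28.7 mm, weight about 4.2 N, with the bore at tool (0, +80, +40) mm. The tool can't tilt, so I'll pre-tilt the keeper about its y axis by pushing the block's face flush against the leaning leg's rear side, pivoting in the pads. Moving there, high up.

Emit:
send_rows([
  [[-0.17,0.26,-0.13],0,1],
  [[-0.34,0.52,-0.26],0,1],
  [[-0.5,0.78,-0.39],0,1],
])

```text
time: 17.25
position: [0.4557, -0.2339, 0.1865]
eef_rot: [-0.001, -0.202, 0.979, 0.001]
contact_force: [1.7, 0.4, -2.9]
opening: 0.0287
grasp_force: 60.4
```

Emit:
send_rows([
  [[-0.17,0.26,-0.13],0,1],
  [[-0.34,0.52,-0.26],0,1],
  [[-0.5,0.78,-0.39],0,1],
])

```text
time: 17.55
position: [0.4707, -0.1423, 0.2258]
eef_rot: [-0.001, -0.202, 0.979, 0.0]
contact_force: [0.7, -0.8, -3.3]
opening: 0.0286
grasp_force: 60.4
```

Emit:
send_rows([
  [[-0.17,0.26,-0.13],0,1],
  [[-0.34,0.52,-0.26],0,1],
  [[-0.5,0.78,-0.39],0,1],
])

```text
time: 17.85
position: [0.4857, -0.051, 0.2648]
eef_rot: [-0.001, -0.202, 0.979, 0.0]
contact_force: [-0.6, 0.1, -4.6]
opening: 0.0288
grasp_force: 60.4
```

Emit:
send_rows([
  [[-0.17,0.26,-0.13],0.03,1],
  [[-0.34,0.52,-0.26],0.07,1],
  [[-0.5,0.78,-0.39],0.1,1],
  [[-0.5,0.78,-0.39],0.13,1],
  [[-0.5,0.78,-0.39],0.13,1],
  [[-0.5,0.78,-0.39],0.13,1],
  [[-0.5,0.78,-0.39],0.13,1],
])

```text
time: 18.55
position: [0.5007, 0.0382, 0.3035]
eef_rot: [-0.001, -0.101, 0.995, -0.0]
contact_force: [1.1, -1.0, -3.6]
opening: 0.0287
grasp_force: 60.5
```

```bash
python3 - <<'E'
from h import *
p,R,s=tool(); print(s["time"],p,s["opening"],s["grasp_force"],np.degrees(np.arctan2(R[1,1],R[0,1])),s["joints"].round(2))
print(delta((.5983,.0582,p[2]),101.7))
for c in ("wrist","scene","side"):
    optics.read_camera(c)
    for l in ("keeper_bore","keeper_foot","post_tip","post_bend","post_shoulder","post_upper"):
        print(c,l,[(round(d["confidence"],2),np.round(d["location"][::-1]).tolist()) for d in pinpoint(c,l)[:2]])
q=lambda m:Rz(.204)@np.array(m)+[.658,.0706,0]
for c in ("wrist","scene","side"):
    print(c,{l:proj(c,[q(PP[l])])[0].round().tolist() for l in PP},"bore",proj(c,[p+R@[0,.08,.04]])[0].round())
E
```

```text
18.55 [0.50067707 0.03818136 0.30345354] 0.028696739021210903 60.48923134803772 101.59376250073667 [-0.31  0.16  0.18  1.91 -0.03  1.07  1.66]
(array([-0.997, -0.   , -0.002]), np.float64(-0.001))
wrist keeper_bore [(0.75, [452.0, 246.0]), (0.56, [120.0, 305.0])]
wrist keeper_foot [(0.8, [580.0, 231.0])]
wrist post_tip [(0.54, [619.0, 113.0])]
wrist post_bend []
wrist post_shoulder []
wrist post_upper [(0.73, [618.0, 112.0])]
scene keeper_bore [(0.93, [280.0, 289.0]), (0.9, [349.0, 156.0])]
scene keeper_foot [(0.9, [254.0, 289.0]), (0.7, [370.0, 143.0])]
scene post_tip [(0.88, [336.0, 187.0])]
scene post_bend [(0.56, [343.0, 198.0]), (0.52, [188.0, 233.0])]
scene post_shoulder [(0.73, [339.0, 217.0]), (0.18, [373.0, 146.0])]
scene post_upper [(0.59, [339.0, 193.0])]
side keeper_bore [(0.74, [313.0, 194.0]), (0.72, [265.0, 177.0])]
side keeper_foot [(0.83, [446.0, 177.0]), (0.77, [289.0, 169.0])]
side post_tip [(0.77, [303.0, 191.0]), (0.64, [367.0, 152.0])]
side post_bend [(0.61, [289.0, 211.0])]
side post_shoulder [(0.78, [288.0, 232.0])]
side post_upper [(0.66, [295.0, 204.0])]
wrist {'post_tip': [312.0, 268.0], 'post_bend': [313.0, 271.0], 'post_shoulder': [313.0, 243.0], 'post_upper': [313.0, 270.0], 'trough': [377.0, 234.0], 'press': [314.0, 268.0]} bore [449. 245.]
scene {'post_tip': [337.0, 184.0], 'post_bend': [342.0, 201.0], 'post_shoulder': [341.0, 216.0], 'post_upper': [340.0, 193.0], 'trough': [362.0, 211.0], 'press': [350.0, 239.0]} bore [352. 154.]
side {'post_tip': [302.0, 193.0], 'post_bend': [290.0, 209.0], 'post_shoulder': [289.0, 232.0], 'post_upper': [295.0, 202.0], 'trough': [285.0, 264.0], 'press': [267.0, 245.0]} bore [317. 195.]
```

Emit:
send_rows([
  [[-0.35,0,0],0,1],
  [[-0.7,0,0],0,1],
  [[-1,0,0],0,1],
  [[-1,0,0],0,1],
  [[-1,0,0.3],0,1],
  [[-1,0,0.6],0,1],
  [[-1,0,0.86],0,1],
  [[-1,0,0.86],0,1],
  [[-1,0,0.86],0,1],
])

```text
time: 20.5
position: [0.599, 0.0593, 0.2186]
eef_rot: [-0.0, -0.101, 0.995, -0.0]
contact_force: [0.2, 0.5, -3.7]
opening: 0.0286
grasp_force: 60.4
```

Emit:
send_rows([
  [[0.05,0,0],0,1],
  [[0.08,0,0],0,1],
  [[0.11,0,0],0,1],
  [[0.14,0,0],0,1],
  [[0.17,0,0],0,1],
  [[0.17,0,0],0,1],
])

```text
time: 21.1
position: [0.5854, 0.0566, 0.2205]
eef_rot: [0.004, -0.102, 0.995, 0.0]
contact_force: [6.0, 2.1, -0.7]
opening: 0.0287
grasp_force: 60.7
```

```bash
cat >> h.py <<'E'
PR=np.array([.658,.0706,0]);YAW=.204
def st():
    p,R,s=tool(); q=Rz(YAW).T@(p-PR); f=Rz(YAW).T@s["contact_force"]
    print("t",round(s["time"],2),"TCP press",(q*1000).round(1),"F press",f.round(1),"M",s["wrist_torque"].round(2),"open",round(s["opening"],4),"g",round(s["grasp_force"],1),"yaw",round(np.degrees(np.arctan2(R[1,1],R[0,1]))-90,2))
    return p,R,s,q
E
python3 -c "
from h import *
st()"
```

```text
t 21.1 TCP press [-73.9   1.  220.5] F press [ 6.3  0.9 -0.7] M [-0.01 -1.4   0.02] open 0.0287 g 60.7 yaw 11.66
```

Contact, 6 N. Pushing on.

Emit:
send_rows([
  [[0.04,0,0],0,1],
  [[0.08,0,0],0,1],
  [[0.12,0,0],0,1],
  [[0.12,0,0],0,1],
])

```text
time: 21.5
position: [0.5766, 0.055, 0.2226]
eef_rot: [0.008, -0.102, 0.995, 0.001]
contact_force: [10.2, 3.2, 3.1]
opening: 0.0288
grasp_force: 59.9
```

Emit:
send_rows([
  [[0.04,0,0],0,1],
  [[0.07,0,0],0,1],
  [[0.1,0,0],0,1],
  [[0.1,0,0],0,1],
])

```text
time: 21.9
position: [0.5664, 0.0531, 0.2222]
eef_rot: [0.008, -0.102, 0.995, 0.001]
contact_force: [9.7, 3.2, 2.1]
opening: 0.0289
grasp_force: 59.2
```

```bash
python3 -c "
from h import *
p,R,s,q=st(); print(R.round(3).tolist())
optics.read_camera('wrist')
for l in('keeper_bore','keeper_foot'):
    for d in pinpoint('wrist',l)[:2]: print(l,round(d['confidence'],2),np.round(d['location'][::-1]))
for th in (0,10,20,32):
    t=np.radians(th); print(th,[proj('wrist',[p+R@[-(h*np.sin(t)),y,.015+h*np.cos(t)]])[0].round() for y,h in((.08,.025),(.17,.04))])
"
```

```text
t 21.9 TCP press [-93.2   1.4 222.2] F press [10.2  1.1  2.1] M [ 0.4  -2.45  0.03] open 0.0289 g 59.2 yaw 11.68
[[-0.979, -0.202, 0.016], [-0.202, 0.979, 0.003], [-0.016, -0.0, -1.0]]
keeper_bore 0.83 [ 73. 296.]
keeper_foot 0.68 [ 18. 248.]
keeper_foot 0.61 [574. 266.]
0 [array([451., 247.]), array([582., 237.])]
10 [array([451., 254.]), array([580., 247.])]
20 [array([450., 262.]), array([579., 258.])]
32 [array([451., 271.]), array([581., 271.])]
```

It pivots at about 11 N, now roughly 27°. I'll push a little more until it sits flush.

Emit:
send_rows([
  [[0.03,0,0],0,1],
  [[0.06,0,0],0,1],
  [[0.06,0,0],0,1],
  [[0.06,0,0],0,1],
])

```text
time: 22.45
position: [0.5602, 0.0519, 0.2217]
eef_rot: [0.007, -0.102, 0.995, 0.001]
contact_force: [9.7, 3.7, 0.6]
opening: 0.0289
grasp_force: 59.1
```

```bash
cat >> h.py <<'E'
def tiltchk(n=2,h0=.015):
    p,R,s,q=st()
    for k in range(n):
        optics.read_camera('wrist')
        for l in('keeper_bore','keeper_foot'):
            for d in pinpoint('wrist',l)[:2]:
                if d['location'][1]>400: print(l,round(d['confidence'],2),np.round(d['location'][::-1]))
    for th in (0,10,20,26,32,38):
        t=np.radians(th); print(th,[proj('wrist',[p+R@[-(h*np.sin(t)),y,h0+h*np.cos(t)]])[0].round() for y,h in((.08,.025),(.17,.04))])
E
python3 -c "
from h import *
tiltchk()"
```

```text
t 22.45 TCP press [-99.6   1.5 221.7] F press [10.2  1.7  0.6] M [ 0.46 -2.4  -0.01] open 0.0289 g 59.1 yaw 11.69
keeper_bore 0.83 [449. 279.]
keeper_foot 0.56 [571. 278.]
keeper_bore 0.79 [446. 278.]
keeper_foot 0.94 [571. 275.]
0 [array([451., 247.]), array([582., 236.])]
10 [array([451., 254.]), array([580., 247.])]
20 [array([450., 262.]), array([579., 258.])]
26 [array([451., 266.]), array([580., 264.])]
32 [array([451., 271.]), array([581., 271.])]
38 [array([452., 275.]), array([583., 278.])]
```

Emit:
send_rows([
  [[-0.15,0,0],0,1],
  [[-0.35,0,-0.1],0,1],
  [[-0.35,0,-0.4],0,1],
  [[-0.35,0,-0.65],0,1],
  [[-0.35,0,-0.65],0,1],
  [[-0.35,0,-0.65],0,1],
])

```text
time: 23.35
position: [0.5888, 0.0573, 0.2831]
eef_rot: [-0.0, -0.101, 0.995, 0.0]
contact_force: [0.2, 0.0, -3.8]
opening: 0.0285
grasp_force: 59.8
```

```bash
cat >> h.py <<'E'
from scipy.spatial.transform import Rotation as RR
def kfit(n=2,cams=("wrist","scene","side"),guess=(0,.08,.04),tilt0=.5):
    "keeper pose in tool frame: bore-mid position (tool) and tilt; gated by predicted pixel"
    p,R,s,q=st(); obs=[]
    P={c:optics.camera_params(c) for c in cams}
    def pts(v):
        # keeper axes in tool frame untilted: kx=-tx, ky=ty, kz=-tz ; tilt about ky: kz -> -kx (press front) 
        K=np.array([[-1,0,0],[0,1,0],[0,0,-1.]]).T@RR.from_euler("YXZ",[-v[3],v[4],v[5]]).as_matrix()
        b=np.array(v[:3]); f=b+K@[0,.09,-.015]
        return {"keeper_bore":p+R@b,"keeper_foot":p+R@f}
    v0=np.array([*guess,tilt0,0,0.]); pr=pts(v0)
    for c in cams:
        for k in range(n):
            optics.read_camera(c)
            for l in pr:
                e=proj(c,[pr[l]],P[c])[0]
                for d in pinpoint(c,l)[:3]:
                    px=np.array(d["location"])[::-1]
                    if np.hypot(*(px-e))<(40 if c=="wrist" else 22): obs.append((c,l,px)); break
    f=lambda v:np.concatenate([*[(proj(c,[pts(v)[l]],P[c])[0]-px)*(.4 if c=="wrist" else 1) for c,l,px in obs],[v[4]*20,v[5]*40]])
    r=least_squares(f,v0,loss="soft_l1",x_scale=[.01,.01,.01,.1,.1,.1]); v=r.x
    print("bore in tool mm",(v[:3]*1000).round(1),"tilt,roll,yaw deg",np.degrees(v[3:]).round(1),"bore press mm",(Rz(YAW).T@(pts(v)["keeper_bore"]-PR)*1000).round(1))
    print([(c,l[7:],px.round().tolist(),(proj(c,[pts(v)[l]],P[c])[0]-px).round(1).tolist()) for c,l,px in obs])
    return v
E
python3 -c "
from h import *
kfit(guess=(-.013,.08,.036))"
```

```text
t 23.35 TCP press [-70.4   1.  283.1] F press [ 0.2 -0.  -3.8] M [-0.32  0.05  0.01] open 0.0285 g 59.8 yaw 11.65
bore in tool mm [-18.7  77.2  34.1] tilt,roll,yaw deg [17.2 -1.4 -0. ] bore press mm [-51.7  78.2 248.9]
[('wrist', 'bore', [451.0, 281.0], [-4.5, 0.4]), ('wrist', 'foot', [572.0, 274.0], [0.8, -0.5]), ('wrist', 'bore', [446.0, 278.0], [0.5, 3.0]), ('scene', 'bore', [368.0, 181.0], [0.6, -1.5]), ('scene', 'foot', [391.0, 173.0], [0.1, 0.8]), ('scene', 'bore', [368.0, 178.0], [1.0, 1.8]), ('scene', 'foot', [388.0, 173.0], [4.0, 0.4]), ('side', 'bore', [267.0, 198.0], [3.6, -0.5]), ('side', 'foot', [262.0, 229.0], [-0.4, 0.5]), ('side', 'bore', [268.0, 179.0], [3.4, 18.8]), ('side', 'foot', [260.0, 231.0], [2.2, -1.2])]
```

```bash
cat >> h.py <<'E'
def _box(x0,x1,y0,y1,z0,z1): return np.array([[x,y,z] for x in(x0,x1) for y in(y0,y1) for z in(z0,z1)],float)
_a=np.linspace(0,2*np.pi,24)
PARTS=[_box(-30,30,72,108,0,14),_box(-11,11,20,72,2,16),np.array([[22*np.cos(a),22*np.sin(a),z] for a in _a for z in(0,30)]),_box(-11,11,-65,-20,2,16),_box(-12,12,-95,-65,0,50)]
def kmask(c,p,R,v,P,parts=range(5)):
    K=np.array([[-1,0,0],[0,1,0],[0,0,-1.]])@RR.from_euler("YXZ",[-v[3],v[4],v[5]]).as_matrix()
    m=np.zeros((400,640),np.uint8)
    for i in parts:
        X=(PARTS[i]/1000-[0,0,.015])@K.T+v[:3]
        h=cv2.convexHull(proj(c,X@R.T+p,P).astype(np.float32)); cv2.fillConvexPoly(m,h.round().astype(np.int32),1)
    return m.astype(bool)
def silfit(guess,tilts=(10,18,24,28,32,36,40)):
    from scipy.optimize import minimize
    p,R,s=tool(); M={}; P={}
    for c in("wrist","scene","side"):
        P[c]=optics.camera_params(c); optics.read_camera(c)
        g=kmask(c,p,R,np.array([*guess,.5,0,0]),P[c]); best=None
        for d in silhouettes(c,"keeper"):
            o=(g&d["region"]).sum()/(g|d["region"]).sum()
            if best is None or o>best[0]: best=(o,d["region"])
        if best and best[0]>.15: M[c]=best[1]
    print({c:int(m.sum()) for c,m in M.items()})
    for t in tilts:
        def cost(u):
            v=np.array([guess[0]+u[0]/1000,guess[1]+u[1]/1000,guess[2]+u[2]/1000,np.radians(t),0,0]); k=0
            for c,m in M.items():
                a=kmask(c,p,R,v,P[c]); 
                if c=="wrist":
                    w=np.zeros_like(m); w[:,400:]=1; a=a&w; mm=m&w
                else: mm=m
                k+=1-(a&mm).sum()/(a|mm).sum()
            return k
        r=minimize(cost,[0,0,0],method="Nelder-Mead",options=dict(initial_simplex=[[0,0,0],[5,0,0],[0,5,0],[0,0,5]],maxiter=60)); print(t,round(r.fun,3),(np.array(guess)*1000+r.x).round(1))
E
python3 -c "
from h import *
silfit((-.0187,.0785,.0345))"
```

```text
{'wrist': 17783, 'scene': 679, 'side': 1105}
10 0.562 [-21.6  79.3  39.5]
18 0.487 [-20.5  79.8  40. ]
24 0.481 [-20.3  78.5  40.7]
28 0.471 [-20.3  78.1  39.9]
32 0.507 [-20.   78.1  39.5]
36 0.543 [-18.9  79.8  38.9]
40 0.582 [-19.4  78.8  40.2]
```

Tilt is about 28° (32° needed, ±11° allowed), with the bore at tool (−20, 78.5, 39) mm. I'll carry the bore to a point above the tip, on the leg's line.

Emit:
send_rows([
  [[0.2,-0.2,0],0,1],
  [[0.4,-0.45,0],0,1],
  [[0.6,-0.65,0],0,1],
  [[0.75,-0.8,0],0,1],
  [[0.75,-0.8,0.1],0,1],
  [[0.75,-0.8,0.15],0,1],
  [[0.75,-0.8,0.15],0,1],
  [[0.75,-0.8,0.15],0,1],
])

```text
time: 25.35
position: [0.5324, -0.0351, 0.2681]
eef_rot: [-0.0, -0.102, 0.995, 0.0]
contact_force: [0.6, 0.8, -3.9]
opening: 0.0289
grasp_force: 59.9
```

```bash
python3 - <<'E'
from h import *
v=kfit(n=2,guess=(-.0195,.0785,.038))
silfit((-.0195,.0785,.038),(20,24,28,32,36))
for c in("scene","side","wrist"):
    optics.read_camera(c)
    for l in("post_tip","post_bend"): print(c,l,[(round(d["confidence"],2),np.round(d["location"][::-1]).tolist()) for d in pinpoint(c,l)[:2]],proj(c,[Rz(YAW)@np.array(PP[l])+PR])[0].round(1))
E
```

```text
t 25.35 TCP press [-144.4  -78.   268.1] F press [ 0.8  0.6 -3.9] M [-0.33 -0.06 -0.05] open 0.0289 g 59.9 yaw 11.74
bore in tool mm [-17.8  78.1  35.1] tilt,roll,yaw deg [16.3 -1.8  0. ] bore press mm [-1.266e+02  1.000e-01  2.330e+02]
[('wrist', 'bore', [449.0, 279.0], [-1.2, -0.1]), ('wrist', 'foot', [571.0, 271.0], [0.9, -0.2]), ('wrist', 'bore', [449.0, 278.0], [-1.4, 1.0]), ('wrist', 'foot', [571.0, 273.0], [1.6, -2.0]), ('scene', 'bore', [336.0, 176.0], [-0.4, -0.7]), ('scene', 'foot', [357.0, 166.0], [2.4, 4.0]), ('scene', 'bore', [334.0, 175.0], [1.7, 0.6]), ('scene', 'foot', [358.0, 168.0], [1.3, 1.9]), ('side', 'bore', [305.0, 184.0], [2.0, -0.6]), ('side', 'foot', [301.0, 214.0], [-0.3, -1.1]), ('side', 'foot', [300.0, 212.0], [0.8, 0.6])]
{'wrist': 18040, 'scene': 588, 'side': 900}
20 0.57 [-20.1  78.6  39.4]
24 0.567 [-19.3  79.5  39. ]
28 0.565 [-19.5  79.4  40.4]
32 0.559 [-20.1  79.8  39.5]
36 0.585 [-19.4  79.8  39.3]
scene post_tip [(0.63, [338.0, 188.0])] [337.4 183.8]
scene post_bend [(0.81, [343.0, 199.0]), (0.73, [333.0, 185.0])] [341.7 200.9]
side post_tip [(0.55, [301.0, 193.0])] [301.9 193. ]
side post_bend [(0.79, [288.0, 209.0]), (0.25, [305.0, 182.0])] [289.8 208.7]
wrist post_tip [] [427.2 273.8]
wrist post_bend [] [400.7 276.3]
```

Bore estimate is about 5 mm too far back. I'll shift forward, then advance along the leg direction until the tip has entered the bore.

Emit:
send_rows([
  [[0.05,-0.005,0],0,1],
  [[0.05,-0.005,0],0,1],
  [[0.0,-0.005,0.08],0,1],
  [[-0.05,-0.005,0.16],0,1],
  [[-0.09,-0.005,0.22],0,1],
  [[-0.09,-0.005,0.22],0,1],
  [[-0.09,-0.005,0.22],0,1],
])

```text
time: 27.7
position: [0.5409, -0.0348, 0.2458]
eef_rot: [-0.001, -0.101, 0.995, -0.0]
contact_force: [-0.3, -0.1, -2.6]
opening: 0.0289
grasp_force: 59.8
```

```bash
python3 -c "
from h import *
kfit(n=2,guess=(-.019,.0787,.0375))"
```

```text
t 27.7 TCP press [-136.   -79.4  245.8] F press [-0.3  0.  -2.6] M [-0.3   0.04  0.03] open 0.0289 g 59.8 yaw 11.65
bore in tool mm [-20.9  78.   37.4] tilt,roll,yaw deg [17.7 -1.2 -0. ] bore press mm [-115.1   -1.5  208.4]
[('wrist', 'bore', [447.0, 279.0], [-2.1, 2.1]), ('wrist', 'foot', [568.0, 273.0], [1.7, 0.9]), ('wrist', 'bore', [449.0, 280.0], [-3.8, 1.6]), ('wrist', 'foot', [568.0, 274.0], [1.2, 0.1]), ('scene', 'bore', [337.0, 182.0], [0.2, 0.3]), ('scene', 'foot', [358.0, 175.0], [1.8, 1.4]), ('scene', 'bore', [338.0, 185.0], [-1.2, -2.3]), ('scene', 'foot', [357.0, 174.0], [3.0, 2.8]), ('side', 'bore', [300.0, 192.0], [3.1, -1.0]), ('side', 'foot', [295.0, 219.0], [1.2, 0.7]), ('side', 'bore', [302.0, 190.0], [1.1, 0.7]), ('side', 'foot', [295.0, 216.0], [1.1, 3.2])]
```

Emit:
send_rows([
  [[-0.025,0.01,0.04],0,1],
  [[-0.053,0.01,0.085],0,1],
  [[-0.053,0.01,0.085],0,1],
  [[-0.053,0.01,0.085],0,1],
])

```text
time: 29.0
position: [0.546, -0.0327, 0.2375]
eef_rot: [-0.0, -0.101, 0.995, -0.0]
contact_force: [-0.5, 0.4, -2.9]
opening: 0.0283
grasp_force: 59.8
```

```bash
python3 -c "
from h import *
st()"
```

```text
t 29.0 TCP press [-130.6  -78.5  237.5] F press [-0.4  0.5 -2.9] M [-0.33 -0.04 -0.04] open 0.0283 g 59.8 yaw 11.65
```

No resistance with about 15 mm in. Continuing down the leg.

Emit:
send_rows([
  [[-0.03,0,0.05],0,1],
  [[-0.06,0,0.1],0,1],
  [[-0.09,0,0.14],0,1],
  [[-0.106,0,0.17],0,1],
  [[-0.106,0,0.17],0,1],
  [[-0.106,0,0.17],0,1],
])

```text
time: 29.6
position: [0.5562, -0.0309, 0.2204]
eef_rot: [-0.0, -0.101, 0.995, -0.0]
contact_force: [0.5, -1.5, -5.4]
opening: 0.0286
grasp_force: 59.7
```

```bash
python3 -c "
from h import *
kfit(n=1,guess=(-.019,.0787,.0375))"
```

```text
t 29.6 TCP press [-120.3  -78.8  220.4] F press [ 0.2 -1.6 -5.4] M [-0.79 -0.06 -0.02] open 0.0286 g 59.7 yaw 11.63
bore in tool mm [-16.8  77.2  33.2] tilt,roll,yaw deg [21.4 -2.6 -0. ] bore press mm [-103.4   -1.6  187.1]
[('wrist', 'bore', [449.0, 279.0], [-1.2, 0.3]), ('wrist', 'foot', [570.0, 272.0], [1.6, 0.6]), ('scene', 'bore', [338.0, 187.0], [0.5, 1.9]), ('scene', 'foot', [360.0, 182.0], [0.9, 1.3]), ('side', 'bore', [295.0, 198.0], [3.3, -1.0]), ('side', 'foot', [290.0, 225.0], [1.2, 0.7])]
```

Emit:
send_rows([
  [[-0.03,-0.01,0.05],0,1],
  [[-0.06,-0.01,0.1],0,1],
  [[-0.09,-0.01,0.14],0,1],
  [[-0.106,-0.01,0.17],0,1],
  [[-0.106,-0.01,0.17],0,1],
])

```text
time: 30.55
position: [0.5671, -0.0291, 0.2031]
eef_rot: [-0.0, -0.102, 0.995, 0.0]
contact_force: [-0.6, -0.6, -5.2]
opening: 0.0287
grasp_force: 59.8
```

```bash
python3 -c "
from h import *
kfit(n=1,guess=(-.019,.0787,.0375))"
```

```text
t 30.55 TCP press [-109.2  -79.2  203.1] F press [-0.7 -0.5 -5.2] M [-0.65  0.07  0.09] open 0.0287 g 59.8 yaw 11.66
bore in tool mm [-20.1  78.5  39.6] tilt,roll,yaw deg [22.1  0.3 -0. ] bore press mm [-89.1  -0.7 163.5]
[('wrist', 'bore', [447.0, 278.0], [-2.2, 0.0]), ('wrist', 'foot', [571.0, 273.0], [1.2, 0.7]), ('scene', 'bore', [340.0, 196.0], [0.3, -0.1]), ('scene', 'foot', [358.0, 187.0], [4.8, 1.9]), ('side', 'bore', [293.0, 207.0], [0.4, -3.2]), ('side', 'foot', [285.0, 229.0], [1.7, 2.3])]
```

Threaded: bore at about (−90, −1, 166) on the leg, having passed post_upper, with small forces. Now guiding it into the bend on the computed path.

Emit:
send_rows([
  [[-0.05,0,0.07],0,1],
  [[-0.08,0,0.11],0,1],
  [[-0.11,0,0.15],0,1],
  [[-0.144,0,0.19],0,1],
  [[-0.144,0,0.19],0,1],
])

```text
time: 31.5
position: [0.5805, -0.0268, 0.1833]
eef_rot: [-0.001, -0.101, 0.995, -0.0]
contact_force: [-1.2, -2.4, -8.6]
opening: 0.0286
grasp_force: 59.7
```

```bash
python3 -c "
from h import *
st()"
```

```text
t 31.5 TCP press [-95.6 -79.7 183.3] F press [-1.6 -2.2 -8.6] M [-1.2   0.43  0.21] open 0.0286 g 59.7 yaw 11.64
```

Emit:
send_rows([
  [[-0.02,0,0.015],0,1],
  [[-0.04,0,0.03],0,1],
  [[-0.06,0,0.048],0,1],
  [[-0.06,0,0.048],0,1],
])

```text
time: 31.9
position: [0.5845, -0.0262, 0.1786]
eef_rot: [-0.003, -0.102, 0.995, -0.0]
contact_force: [-7.0, -4.1, -7.6]
opening: 0.0286
grasp_force: 59.9
```

```bash
python3 -c "
from h import *
kfit(n=1,guess=(-.016,.0787,.038))"
```

```text
t 31.9 TCP press [-91.6 -79.9 178.6] F press [-7.7 -2.6 -7.6] M [-1.45  1.52  0.59] open 0.0286 g 59.9 yaw 11.69
bore in tool mm [-19.9  77.8  38.7] tilt,roll,yaw deg [ 7.   0.1 -0. ] bore press mm [-71.9  -2.1 139.7]
[('wrist', 'bore', [447.0, 277.0], [-2.5, 2.0]), ('wrist', 'foot', [570.0, 270.0], [1.8, -1.8]), ('scene', 'bore', [342.0, 204.0], [-0.1, -0.5]), ('scene', 'foot', [363.0, 195.0], [0.5, 1.4]), ('side', 'bore', [285.0, 210.0], [2.8, -0.1]), ('side', 'foot', [283.0, 238.0], [-0.6, 0.4])]
```

Lateral force is building as expected, which should turn the arm upright. Continuing with a small −y correction.

Emit:
send_rows([
  [[-0.02,-0.02,0.015],0,1],
  [[-0.04,-0.02,0.03],0,1],
  [[-0.065,-0.02,0.05],0,1],
  [[-0.065,-0.02,0.05],0,1],
])

```text
time: 32.75
position: [0.5913, -0.0259, 0.1741]
eef_rot: [-0.003, -0.102, 0.995, 0.0]
contact_force: [-8.7, -2.4, -4.4]
opening: 0.0286
grasp_force: 62.4
```

```bash
python3 -c "
from h import *
kfit(n=1,guess=(-.014,.0787,.038))"
```

```text
t 32.75 TCP press [-84.9 -81.  174.1] F press [-9.  -0.5 -4.4] M [-0.81  2.02  0.7 ] open 0.0286 g 62.4 yaw 11.72
bore in tool mm [-13.9  80.2  36.9] tilt,roll,yaw deg [-10.5  -1.7  -0. ] bore press mm [-71.2  -0.8 137.2]
[('wrist', 'bore', [452.0, 270.0], [-1.3, 1.5]), ('wrist', 'foot', [576.0, 254.0], [1.4, -1.2]), ('scene', 'bore', [342.0, 204.0], [-0.2, 0.1]), ('scene', 'foot', [361.0, 194.0], [2.5, 1.8]), ('side', 'bore', [284.0, 211.0], [3.7, 0.0])]
```

It's turning upright, with the wrist rows falling from 278/272 to 270/254. Continuing.

Emit:
send_rows([
  [[-0.02,0,0.02],0,1],
  [[-0.04,0,0.04],0,1],
  [[-0.057,0,0.06],0,1],
  [[-0.075,0,0.09],0,1],
  [[-0.093,0,0.125],0,1],
  [[-0.093,0,0.125],0,1],
])

```text
time: 33.8
position: [0.5997, -0.0249, 0.1615]
eef_rot: [-0.004, -0.102, 0.995, -0.0]
contact_force: [-10.4, -4.0, -2.8]
opening: 0.0287
grasp_force: 73.7
```

```bash
python3 -c "
from h import *
kfit(n=1,guess=(-.008,.0787,.040),tilt0=.2)"
```

```text
t 33.8 TCP press [-76.5 -81.7 161.5] F press [-11.   -1.8  -2.8] M [-1.23  2.41  0.81] open 0.0287 g 73.7 yaw 11.73
bore in tool mm [-6.  79.2 36.1] tilt,roll,yaw deg [-24.7  -1.2   0. ] bore press mm [-70.8  -2.5 125.4]
[('wrist', 'bore', [452.0, 260.0], [-0.5, -0.1]), ('wrist', 'foot', [584.0, 237.0], [0.8, -0.1]), ('scene', 'bore', [341.0, 204.0], [0.6, 2.2]), ('scene', 'foot', [360.0, 196.0], [2.3, 1.2]), ('side', 'bore', [287.0, 215.0], [1.4, -1.1]), ('side', 'foot', [285.0, 242.0], [0.7, 0.1])]
```

Emit:
send_rows([
  [[-0.01,-0.01,0.03],0,1],
  [[-0.02,-0.02,0.06],0,1],
  [[-0.03,-0.02,0.09],0,1],
  [[-0.03,-0.02,0.12],0,1],
  [[-0.03,-0.02,0.12],0,1],
])

```text
time: 34.75
position: [0.6027, -0.0254, 0.1494]
eef_rot: [-0.004, -0.102, 0.995, 0.0]
contact_force: [-10.6, -3.2, -2.0]
opening: 0.0283
grasp_force: 79.3
```

```bash
python3 - <<'E'
from h import *
kfit(n=2,guess=(-.006,.0787,.040),tilt0=.2)
E
```

```text
t 34.75 TCP press [-73.6 -82.8 149.4] F press [-11.1  -1.   -2. ] M [-0.83  2.55  0.83] open 0.0283 g 79.3 yaw 11.76
bore in tool mm [-2.2 79.3 33.9] tilt,roll,yaw deg [-17.3  -2.1  -0. ] bore press mm [-71.8  -3.5 115.7]
[('wrist', 'bore', [456.0, 256.0], [-1.2, -0.1]), ('wrist', 'foot', [584.0, 233.0], [2.2, 0.9]), ('wrist', 'bore', [454.0, 253.0], [0.1, 2.1]), ('wrist', 'foot', [586.0, 234.0], [0.0, -0.3]), ('scene', 'bore', [343.0, 207.0], [-1.9, 0.7]), ('scene', 'foot', [359.0, 198.0], [2.8, 1.3]), ('scene', 'bore', [340.0, 206.0], [1.5, 1.5]), ('scene', 'foot', [359.0, 197.0], [2.3, 1.9]), ('side', 'bore', [284.0, 218.0], [4.6, -1.3]), ('side', 'foot', [285.0, 245.0], [1.1, 0.1]), ('side', 'bore', [286.0, 216.0], [3.1, -0.1]), ('side', 'foot', [284.0, 244.0], [1.9, 0.7])]
```

Emit:
send_rows([
  [[0,0,0.04],0,1],
  [[0,0,0.08],0,1],
  [[0,0,0.12],0,1],
  [[0,0,0.16],0,1],
  [[0,0,0.2],0,1],
  [[0,0,0.2],0,1],
])

```text
time: 36.25
position: [0.6026, -0.0253, 0.1292]
eef_rot: [-0.004, -0.102, 0.995, 0.0]
contact_force: [-10.4, -2.4, -3.5]
opening: 0.0286
grasp_force: 78.4
```

```bash
python3 - <<'E'
from h import *
kfit(n=2,guess=(-.003,.0787,.041),tilt0=.1)
silfit((-.003,.0787,.041),(0,5,10,15,20))
E
```

```text
t 36.25 TCP press [-73.7 -82.7 129.2] F press [-10.7  -0.2  -3.5] M [-0.86  2.41  0.81] open 0.0286 g 78.4 yaw 11.76
bore in tool mm [-2.6 78.6 34.4] tilt,roll,yaw deg [-29.4  -1.7  -0. ] bore press mm [-71.5  -4.1  94.9]
[('wrist', 'bore', [454.0, 255.0], [-1.7, 0.2]), ('wrist', 'foot', [588.0, 232.0], [0.3, -1.0]), ('wrist', 'bore', [454.0, 256.0], [-1.5, 0.1]), ('wrist', 'foot', [588.0, 231.0], [0.8, -0.6]), ('scene', 'bore', [339.0, 211.0], [1.7, -0.1]), ('scene', 'foot', [359.0, 204.0], [1.2, -2.1]), ('scene', 'bore', [340.0, 209.0], [1.2, 1.8]), ('scene', 'foot', [358.0, 200.0], [2.2, 1.1]), ('side', 'bore', [288.0, 225.0], [1.6, -3.0]), ('side', 'foot', [288.0, 249.0], [0.0, 1.1]), ('side', 'bore', [288.0, 224.0], [0.9, -2.1]), ('side', 'foot', [288.0, 250.0], [-0.6, 0.2])]
{'wrist': 20622, 'scene': 384, 'side': 656}
0 1.203 [-3.3 79.3 41. ]
5 1.201 [-1.6 81.4 39.6]
10 1.22 [-0.5 80.5 37.2]
15 1.25 [-0.3 79.9 36.7]
20 1.27 [ 1.6 80.5 36.1]
```

Emit:
send_rows([
  [[0,0,0.03],0,1],
  [[0,0,0.06],0,1],
  [[0,0,0.09],0,1],
  [[0,0,0.09],0,1],
])

```text
time: 37.85
position: [0.6027, -0.0254, 0.1204]
eef_rot: [-0.004, -0.102, 0.995, 0.0]
contact_force: [-10.1, -2.7, -2.9]
opening: 0.0286
grasp_force: 78.6
```

Emit:
send_rows([
  [[0,0,0.02],0,1],
  [[0,0,0.04],0,1],
  [[0,0,0.04],0,1],
])

```text
time: 38.15
position: [0.6028, -0.0254, 0.1167]
eef_rot: [-0.004, -0.102, 0.995, 0.0]
contact_force: [-9.9, -2.2, -1.2]
opening: 0.029
grasp_force: 78.8
```

```bash
python3 -c "
from h import *
st()"
```

```text
t 38.15 TCP press [-73.5 -82.9 116.7] F press [-10.1  -0.2  -1.2] M [-0.78  2.56  0.84] open 0.029 g 78.8 yaw 11.75
```

Emit:
send_rows([
  [[0,0,0.02],0,1],
  [[0,0,0.03],0,1],
  [[0,0,0.03],0,1],
])

```text
time: 38.45
position: [0.6044, -0.0256, 0.1148]
eef_rot: [-0.002, -0.102, 0.995, 0.0]
contact_force: [-8.7, -3.7, 3.7]
opening: 0.0287
grasp_force: 81.5
```

Emit:
send_rows([
  [[0,0,0.02],0,1],
  [[0,0,0.03],0,1],
  [[0,0,0.03],0,1],
])

```text
time: 38.75
position: [0.6054, -0.026, 0.1129]
eef_rot: [-0.001, -0.102, 0.995, 0.0]
contact_force: [-8.5, -4.3, 9.0]
opening: 0.0286
grasp_force: 83.1
```

```bash
python3 - <<'E'
from h import *
kfit(n=1,guess=(-.003,.0787,.041),tilt0=.1)
E
```

```text
t 38.75 TCP press [-71.1 -83.9 112.9] F press [-9.2 -2.5  9. ] M [-0.43  2.45  0.8 ] open 0.0286 g 83.1 yaw 11.69
bore in tool mm [-4.4 82.2 37.9] tilt,roll,yaw deg [-46.5   0.8  -0. ] bore press mm [-66.8  -1.6  75. ]
[('wrist', 'bore', [456.0, 255.0], [0.1, 1.0]), ('wrist', 'foot', [600.0, 232.0], [-1.2, 0.9]), ('scene', 'bore', [340.0, 215.0], [1.7, -0.3]), ('scene', 'foot', [361.0, 204.0], [0.5, -0.2]), ('side', 'bore', [286.0, 227.0], [1.2, 0.9]), ('side', 'foot', [285.0, 255.0], [1.9, -0.8])]
```

Seated contact: bore mid at about z 75, Fz up by 13 N. I'll relax the forces, open, and withdraw upward.

Emit:
send_rows([
  [[0.01,0,-0.02],0,1],
  [[0.02,0,-0.03],0,1],
  [[0.02,0,-0.03],0,1],
  [[0.02,0,-0.03],0,0.0],
  [[0.02,0,-0.03],0,-0.2],
  [[0.02,0,-0.03],0,-0.3],
  [[0.02,0,-0.03],0,-0.3],
  [[0.02,0,-0.03],0,-0.3],
])

```text
time: 40.0
position: [0.6046, -0.0256, 0.1148]
eef_rot: [0.001, -0.101, 0.995, 0.0]
contact_force: [0.5, -0.3, 0.1]
opening: 0.0557
grasp_force: 0.0
```

```bash
python3 - <<'E'
from h import *
kfit(n=2,guess=(-.003,.0787,.041),tilt0=.0)
silfit((-.003,.0787,.041),(-5,0,5,10))
E
```

```text
t 40.0 TCP press [-71.8 -83.4 114.8] F press [ 0.4 -0.4  0.1] M [ 0.   -0.    0.06] open 0.0557 g 0.0 yaw 11.64
bore in tool mm [-5.3 80.4 39.1] tilt,roll,yaw deg [-42.1  -3.5   0. ] bore press mm [-66.4  -3.   75.7]
[('wrist', 'bore', [454.0, 254.0], [-2.2, 2.1]), ('wrist', 'foot', [584.0, 224.0], [0.7, 0.7]), ('wrist', 'bore', [453.0, 256.0], [-1.6, -0.2]), ('wrist', 'foot', [584.0, 225.0], [0.6, -0.6]), ('scene', 'bore', [341.0, 212.0], [-0.0, 2.9]), ('scene', 'foot', [360.0, 204.0], [0.0, 0.3]), ('scene', 'bore', [338.0, 216.0], [3.0, -1.7]), ('scene', 'foot', [359.0, 205.0], [1.2, -0.6]), ('side', 'bore', [283.0, 228.0], [4.5, -0.7]), ('side', 'foot', [288.0, 254.0], [0.6, 0.6]), ('side', 'bore', [287.0, 227.0], [1.1, -0.5]), ('side', 'foot', [289.0, 251.0], [-0.5, 4.4])]
{'wrist': 21251, 'scene': 357, 'side': 587}
-5 1.223 [-2.4 82.4 41.3]
0 1.242 [ 0.9 79.7 39.3]
5 1.266 [ 0.9 80.7 40.6]
10 1.286 [ 0.4 81.  42.3]
```

Released with no contact. Withdrawing straight up, then checking.

Emit:
send_rows([
  [[0,0,-0.2],0,-0.3],
  [[0,0,-0.5],0,-0.3],
  [[0,0,-0.9],0,-0.3],
  [[0,0,-0.9],0,-0.3],
])

```text
time: 41.6
position: [0.6074, -0.0261, 0.2101]
eef_rot: [0.005, -0.101, 0.995, -0.0]
contact_force: [0.1, 0.4, 0.3]
opening: 0.0556
grasp_force: 0.0
```

Emit:
send_rows([
  [[0.5,0,-0.3],0,-0.3],
  [[0.9,0,-0.6],0,-0.3],
  [[0.9,0.3,-0.6],0,-0.3],
  [[0.9,0.5,-0.6],0,-0.3],
  [[0.9,0.5,-0.6],0,-0.3],
])

```text
time: 42.1
position: [0.5052, 0.0079, 0.2648]
eef_rot: [0.0, -0.104, 0.995, 0.001]
contact_force: [0.4, -0.8, 0.5]
opening: 0.0555
grasp_force: 0.0
```

```bash
cat > chk.py <<'E'
from h import *
p,R,s,q=st()
def P2(X): return (Rz(YAW).T@(np.array(X)-PR)*1000).round(1)
for c in("wrist","scene","side"):
    optics.read_camera(c)
    for l,z in(("keeper_bore",.075),("keeper_foot",.06),("seal_long",.029),("post_shoulder",.06),("trough",.029)):
        print(c,l,[(round(d["confidence"],2),np.round(d["location"][::-1]).tolist(),P2(onz(c,[d["location"][::-1]],z)[0]).tolist()) for d in pinpoint(c,l)[:3]])
# silhouette fit of flat/tilted keeper in press frame
from scipy.optimize import minimize
M={};P={}
Rt=Rz(YAW)@np.diag([-1,1,-1.])
pt=Rz(YAW)@np.array([-.07,0,.075])+PR
for c in("wrist","scene","side"):
    P[c]=optics.camera_params(c); optics.read_camera(c); g=kmask(c,pt,Rt,np.zeros(6),P[c]); b=(0,None)
    for d in silhouettes(c,"keeper"):
        o=(g&d["region"]).sum()/(g|d["region"]).sum(); b=max(b,(o,d["region"]),key=lambda t:t[0])
    print(c,"IoU nominal",round(b[0],3)); 
    if b[0]>.3: M[c]=b[1]
def cost(u):
    v=np.array([-u[0]/1000,u[1]/1000,-u[2]/1000,u[3]/50,u[4]/50,u[5]/50])
    return sum((1-(lambda a,m:(a&m).sum()/(a|m).sum())(kmask(c,pt,Rt,v,P[c]),m))*(2 if c=="wrist" else 1) for c,m in M.items())
r=minimize(cost,np.zeros(6),method="Nelder-Mead",options=dict(initial_simplex=np.vstack([np.zeros(6),np.eye(6)*5]),maxiter=300))
print("cost0",cost(np.zeros(6)),"best",r.fun,"dx,dy,dz mm",r.x[:3].round(1),"tilt,roll,yaw rad",(r.x[3:]/50).round(3))
E
python3 chk.py
```

```text
t 42.1 TCP press [-162.4  -30.5  264.8] F press [ 0.3 -0.8  0.5] M [ 0.02  0.01 -0.  ] open 0.0555 g 0.0 yaw 11.89
wrist keeper_bore [(0.77, [340.0, 266.0], [-69.3, -4.1, 75.0]), (0.62, [123.0, 322.0], [8.7, -270.1, 75.0])]
wrist keeper_foot [(0.77, [410.0, 253.0], [-77.8, 80.5, 60.0]), (0.68, [334.0, 280.0], [-40.9, -9.4, 60.0]), (0.57, [78.0, 276.0], [-47.1, -326.1, 60.0])]
wrist seal_long [(0.75, [404.0, 247.0], [-70.7, 82.1, 29.0])]
wrist post_shoulder [(0.25, [336.0, 280.0], [-41.5, -7.5, 60.0])]
wrist trough [(0.57, [403.0, 249.0], [-68.7, 81.3, 29.0]), (0.55, [341.0, 260.0], [-52.3, 0.9, 29.0]), (0.51, [353.0, 299.0], [7.6, 19.0, 29.0])]
scene keeper_bore [(0.97, [218.0, 177.0], [-436.4, -328.4, 75.0]), (0.95, [342.0, 213.0], [-71.1, 4.6, 75.0]), (0.63, [280.0, 290.0], [81.5, -315.0, 75.0])]
scene keeper_foot [(0.84, [255.0, 285.0], [24.4, -376.5, 60.0]), (0.66, [358.0, 204.0], [-83.4, 80.7, 60.0]), (0.6, [204.0, 170.0], [-506.2, -364.5, 60.0])]
scene seal_long [(0.64, [358.0, 205.0], [-99.4, 92.6, 29.0]), (0.58, [358.0, 212.0], [-70.7, 77.2, 29.0])]
scene post_shoulder [(0.7,
[... 177 characters left out ...]
180.0], [-466.9, -246.0, 75.0]), (0.64, [284.0, 230.0], [-57.0, 10.2, 75.0]), (0.62, [270.0, 174.0], [27.8, -241.5, 75.0])]
side keeper_foot [(0.81, [444.0, 177.0], [-535.2, -285.9, 60.0]), (0.67, [289.0, 170.0], [-25.0, -290.3, 60.0]), (0.66, [282.0, 264.0], [-68.1, 118.1, 60.0])]
side seal_long [(0.74, [288.0, 262.0], [-78.1, 84.1, 29.0])]
side post_shoulder [(0.83, [293.0, 231.0], [-80.6, -4.7, 60.0]), (0.43, [324.0, 317.0], [-191.1, 265.6, 60.0])]
side trough [(0.91, [283.0, 263.0], [-63.9, 86.9, 29.0])]
wrist IoU nominal 0.604
scene IoU nominal 0.381
side IoU nominal 0.591
cost0 1.8209343545700394 best 1.2876979271700906 dx,dy,dz mm [ 2.6 -0.8 -3.6] tilt,roll,yaw rad [0.001 0.013 0.128]
```

The keeper is flat on the shoulder: tilt 0.00 rad, roll 0.01 rad, yaw off by about 0.13 rad. That puts the foot about 10 mm from the trough centre, inside the 22 mm limit. The seal is still in the trough and the robot is clear of everything, so I'm handing in.

```bash
python3 -c "
from cell import *
print(ctrl.hand_in())"
```

```text
the job is handed in; nothing more can be done
None
```

I handed the job in at about 43 s, but the verdict wasn't returned: by my last camera check, the long seal lies in the trough and the keeper arm rests flat on the post's shoulder, its foot about 10 mm from the trough centre (limit 22 mm), let go.

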